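Uncap the game-piece jar and put the pieces away

TASK

Put the game pieces away: using the standing steel puller and never your fingers on the cap, hook it under the head of the jar's snug wooden cap and pull the cap off, then leave cap and puller resting on the shelf, the puller standing upright on its feet. Feed the bone die, the horn token and the turned wooden peg piece, one at a time, through the narrow neck so that all three lie down inside the jar. Leave the tin cart, the tall bottle, the card box and the drum's crank as they are.

Things in the scene. Friction and masses are not known exactly. Their poses are not given: they have to be found in the camera images.
- jar: Earthenware jar fixed to the shelf; origin at the centre of its underside. Belly 114 mm wide at most (25-62 mm up), shoulder up to 95 mm, straight neck, outer dia 46, inner 36 mm, up to the rim at 130 mm. In the neck, 8 mm below the rim, 3 small sprung bumps grip the cap; uncapped they stand 2 mm into the neck: a clear 32 mm circle is left. Inner floor 6 mm up. Capped at the start.
- jar_mouth (a point): Centre of the jar's mouth, in the plane of the rim (130 mm above the shelf)
- cap: Round ash cap on the jar; origin at the centre of its flange's underside, which rests on the rim. Plug (34 mm dia) 12 mm down from it into the neck. Above it: flange 43 mm dia, 0-4 mm; stem 18 mm dia, 4-17 mm; head 38 mm dia, 17-24 mm: a 13 mm high gap under the head, open all round. 30 g; pulls out straight up at about 4 to 8 N. May be left standing on its plug or lying.
- puller: Puller, 90 mm tall, 80 g; origin midway between its feet, at their underside; z up. Inverted steel U: legs 58 mm apart outside, 48 inside (along y); feet turned inward, 5 mm thick, 28 mm long (x), leave a 24 mm slot along x, open at both ends, that takes the cap's stem so the feet come under its head. Cross-bar 42-48 mm up; wooden handle 20 x 20 mm (faces along x, y), 48-90 mm up.
- puller_grip (a point): Point on the puller's axis in its handle, 73 mm above its feet's underside
- die: Cream bone die, an 18 mm cube, 12 g; origin at the centre of its underside, axes along its edges. It starts lying on the floor of the drum's catch tray, 6 mm above the shelf.
- die_center (a point): Centre of the die
- token: Polished horn token, a flat disc 24 mm in diameter and 10 mm thick, 12 g, lying flat on the shelf; origin at the centre of its underside, z up
- token_center (a point): Centre of the token
- peg_piece: Turned wooden peg-shaped game piece standing on the shelf, 46 mm tall, 14 g; origin at the centre of its underside, z up. Base 21 mm in diameter, 6 mm high; waist 12 mm in diameter (14 to 22 mm up); straight round top 16 mm in diameter from 26 to 46 mm.
- peg_center (a point): Middle of the peg piece, on its axis, 23 mm above its underside
- drum: Wooden dice drum on a stand, fixed; origin at the centre of the stand's underside. Base 130 (x) x 190 (y) x 12 mm; end boards 50 mm wide, 127 mm high at y = +-88 mm; drum 98 mm dia, axis along y 88 mm up, top at 137 mm. Catch tray on its -x side: centre 130 mm along -x, outside 130 (x) x 150 (y) mm, walls 6 mm thick, 18 mm high, floor 6 mm thick.
- tray_floor (a point): Centre of the catch tray's floor (its upper face)
- crank_knob (a point): Middle of the crank's wooden grip (30 mm long, 16 mm thick), which circles at 40 mm radius round the drum's axis, about 130 mm from the drum's middle, beyond its +y end. It turns easily; leave it.
- bottle: Tall stoneware bottle, bystander, loose: 68 mm in diameter, 250 mm tall, narrowing above 150 mm; origin at the centre of its underside
- cart: Small tin toy cart, bystander, loose: about 58 (x, with its drawbar to -x) x 33 (y) x 23 mm high; origin on the shelf under its middle
- card_box: Closed wooden card box, bystander, loose: 95 (x) x 70 (y) x 35 mm high; origin at the centre of its underside

How it is judged:
By the outcome, as a careful person would: the job done as asked, in the order asked, and still so for the second after the job is handed in, with the robot touching nothing.
It also fails if it takes over 72 s, if anything falls off the work surface, if the arm or the gripper's body presses on something with over 40 N, if the wrist force passes 120 N, or if a joint passes its speed limit or range.

ROBOT

A 7-joint arm with a two-finger parallel gripper is mounted at the origin on the work surface. World frame = base frame: x ahead of the robot, y to its left, z up, the work surface at z = 0. Lengths are in m, angles in degrees, forces in N, time in s.
With the tool pointing down it reaches from about 0.35 to 0.9 m from the base axis. Payload 8.1 kg.
Tool frame: the origin (TCP) lies midway between the tips of the shut fingers; the grasp point (between the pads) lies 19 mm behind it; z points along the fingers, x is the direction in which the jaws open and shut, and the axes are right-handed (so a half turn about z gives the same grasp; the last joint's range is limited). The gripper opens to 85 mm and grips with 20 to 120 N. Pads are 22 mm wide; open, the fingers measure 114 mm over their backs; the gripper's body (76 mm by 85 mm) begins 54 mm behind the grasp point. The pads swing forward as they close: fully open they stand 13 mm farther back than shut.
Start: joints at [61.1, 24.895, 1.432, 90.138, -0.665, 64.973, -4.303], TCP at [0.244, -0.575, 0.231] pointing down, gripper open.
Joint ranges: [-149.89, 149.89], [-25.12, 119.58], [-72.63, 75.52], [4.76, 147.25], [-75.54, 255.54], [6.69, 114.76], [-157.13, 157.13]. Speed limits (degrees/s): [127.2, 127.2, 172.46, 172.46, 180, 180, 180].

INTERFACE

Orientations are given as a 3x3 rotation matrix whose columns are the frame's x, y, z axes.
In Python, from workcell import manip gives the robot as it stands.
- The arm moves only by the shell command python3 -m crank 'ROWS' [FORCE]. ROWS is a JSON object of lists of equal length, an entry for each row: "claw": the finger opening in cm, from 0 to 8.54; "dp": the shift along the world's x, y, z in cm, a list of three; "spin": the turn about the world's z in rad. In form: {"claw": [claw, ...], "dp": [[tx, ty, tz], ...], "spin": [spin, ...]}. A call has 1 to 10 rows; each row shifts and turns the commanded pose from where the row before left it; what a row does not reach is not made up. A row lasts 1/12 s, in which the tool goes at most 41.7 mm and 7.16 degrees, less where a joint would pass 70% of its speed; a pose out of reach is approached as far as the arm can. A call is refused whole if a number of a shift passes 4.17 or a number of a turn 0.125, either way. A call with a gripper value outside its range is refused whole. The fingers move at their own pace and stop on an object; FORCE is the grip in N (left out, the last holds). Time passes only in rows, so rows that do not move let the fingers close. It gives the time, the measured TCP pose, the force and the opening at its end, in the units of the state.
- manip.sense(): the state, without advancing time (a new reading comes with each control period).
- manip.camera(name): name is "side" or "top"; returns the picture (400x640x3 uint8, red, green, blue); there is no depth.
- manip.camera_info(name): a dict with "K" (3x3 intrinsics, pixels), "xyz" and "attitude" of the camera in the world. Camera axes: x right, y down, z forward; pixel columns grow to the right and rows downward; lengths in m; the calibration is good to about 2 mm. A picture is of the moment at which its call begins. camera_info takes no time and is no camera call.
- manip.sign_off(): hands the job in, once; it reports no verdict.
The state is a dict: "time": time; "qpos": joint angles; "qvel": joint speeds; "effort": joint torques, N m; "ee_pos": TCP position; "orientation": TCP orientation; "ft_force": force on the tool from outside, world axes, zero at the start; "moment": the same for the moment, N m; "opening": finger opening in m.
Only numpy, scipy, OpenCV 4.12 (cv2) and the standard library are available. Lean on these libraries where they do the work, as an engineer would, in place of code of your own. Each camera call takes 0.05 s, during which the arm holds its last target.

## Working session

There is one attempt and no reset: what is moved stays moved. The work goes in short steps, Python scripts to look and compute and a shell command to move; the robot and the scene stay as the last step left them, time stands still between calls to the robot, and variables do not carry over. Pictures are saved under pics/ and viewed, and the job is handed in when it is done.

```bash
ls; mkdir -p pics; python3 - <<'E'
from workcell import manip
import cv2
s=manip.sense();print(s)
for n in("side","top"):
    print(n,manip.camera_info(n)); cv2.imwrite(f"pics/{n}0.png",manip.camera(n)[:,:,::-1])
E
```

```text
pics
{'time': 0.0, 'qpos': array([61.10269887, 24.93648985,  1.43081667, 90.18850967, -0.66429214,
       64.97352554, -4.30162414]), 'qvel': array([-0.12923613, -0.04638517, -0.08036491,  0.0437493 ,  0.05319788,
       -0.02385974,  0.00917518]), 'effort': array([-5.81218956e-04, -6.70469785e+01,  1.02486804e+00, -3.16219354e+01,
        1.55746134e-02,  1.23866988e-02,  4.43342749e-07]), 'ee_pos': array([ 0.24414579, -0.57479702,  0.23052955]), 'orientation': array([[ 3.90991114e-01, -9.20394148e-01, -7.49237771e-04],
       [-9.20393118e-01, -3.90991804e-01,  1.38501682e-03],
       [-1.56770720e-03,  1.48064020e-04, -9.99998760e-01]]), 'ft_force': array([-0.14130885, -1.30130571, -0.38073927]), 'moment': array([0.00857301, 0.01271779, 0.01979249]), 'opening': 0.08495711075474462}
side {'K': array([[517.30769409,   0.        , 313.0556192 ],
       [  0.        , 517.30769409, 202.63050173],
       [  0.        ,   0.        ,   1.        ]]), 'xyz': array([-0.11914236,  0.83171672,  1.3616112 ]), 'attitude': array([[-0.80257502, -0.45143541,  0.3899736 ],
       [-0.5963911 ,  0.62232349, -0.50698237],
       [-0.01381994, -0.63946817, -0.76869335]])}
top {'K': array([[433.26048103,   0.        , 327.05938226],
       [  0.        , 433.26048103, 203.10545028],
       [  0.        ,   0.        ,   1.        ]]), 'xyz': array([ 0.42703578, -0.0264246 ,  1.17437405]), 'attitude': array([[ 0.02170065, -0.99439151,  0.10351141],
       [-0.99972131, -0.02062063,  0.01149271],
       [-0.00929378, -0.10373196, -0.99456187]])}
```

View pics/side0.png

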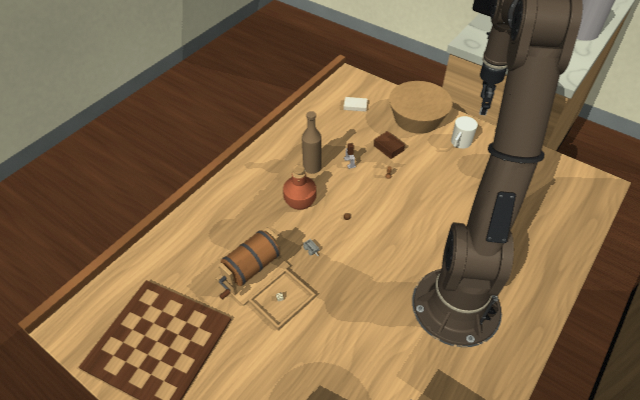

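View pics/top0.png

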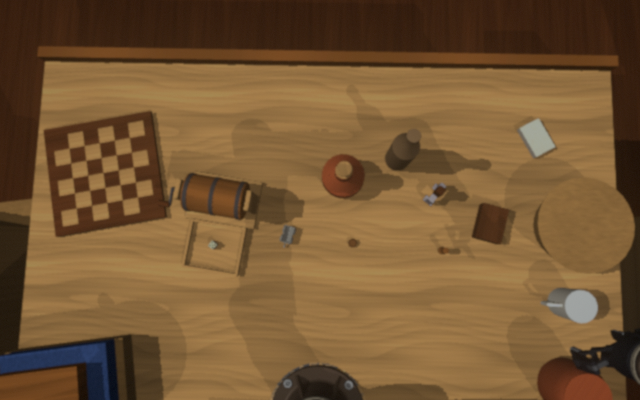

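The side picture shows the jar at (299,192), puller (350,155), peg (389,172), token (347,216), cart (312,247) and die in the tray (280,296). In the top picture they are at jar (343,175), puller (437,195), peg (443,250), token (352,243), cart (289,235) and die (213,244). I'll zoom in for detail.

```bash
cat > h.py <<'E'
import numpy as np, cv2
from workcell import manip
I={n:manip.camera_info(n) for n in("side","top")}
def ray(n,u,v):
    c=I[n]; d=c["attitude"]@np.linalg.solve(c["K"],[u,v,1.]); return np.array(c["xyz"]),d/np.linalg.norm(d)
def plane(n,u,v,z):
    o,d=ray(n,u,v); return o+d*(z-o[2])/d[2]
def proj(n,p):
    c=I[n]; q=c["K"]@(c["attitude"].T@(np.asarray(p,float)-c["xyz"])); return q[:2]/q[2]
def tri(a,b):
    o1,d1=ray("side",*a);o2,d2=ray("top",*b)
    A=np.c_[d1,-d2];t=np.linalg.lstsq(A,o2-o1,rcond=None)[0]
    p,q=o1+t[0]*d1,o2+t[1]*d2; return (p+q)/2,np.linalg.norm(p-q)
def crop(src,dst,x0,y0,w,h,s):
    im=cv2.imread(src)[y0:y0+h,x0:x0+w]; im=cv2.convertScaleAbs(im,alpha=1.4,beta=10)
    im=cv2.resize(im,None,fx=s,fy=s,interpolation=cv2.INTER_NEAREST)
    for k in range(0,w,10): cv2.putText(im,str(x0+k),(k*s,8),0,.3,(255,255,255),1) if k%20==0 else None; cv2.line(im,(k*s,10),(k*s,14),(255,255,255),1)
    for k in range(0,h,10): cv2.putText(im,str(y0+k),(0,k*s+4),0,.3,(255,255,255),1)
    cv2.imwrite(dst,im)
E
python3 - <<'E'
from h import *
crop("pics/top0.png","pics/t_a.png",320,120,140,100,5)
crop("pics/side0.png","pics/s_a.png",280,130,130,95,6)
crop("pics/top0.png","pics/t_b.png",180,210,130,70,6)
crop("pics/side0.png","pics/s_b.png",240,230,90,100,6)
crop("pics/top0.png","pics/t_c.png",335,220,130,50,6)
E
```

```text
(no output)
```

View pics/t_a.png

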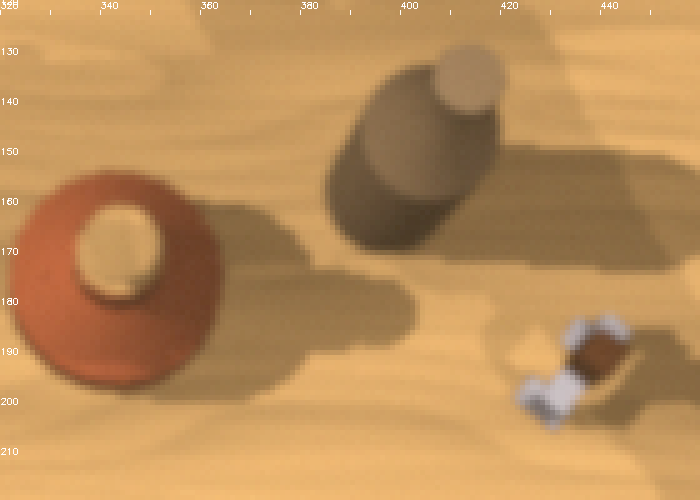

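View pics/s_a.png

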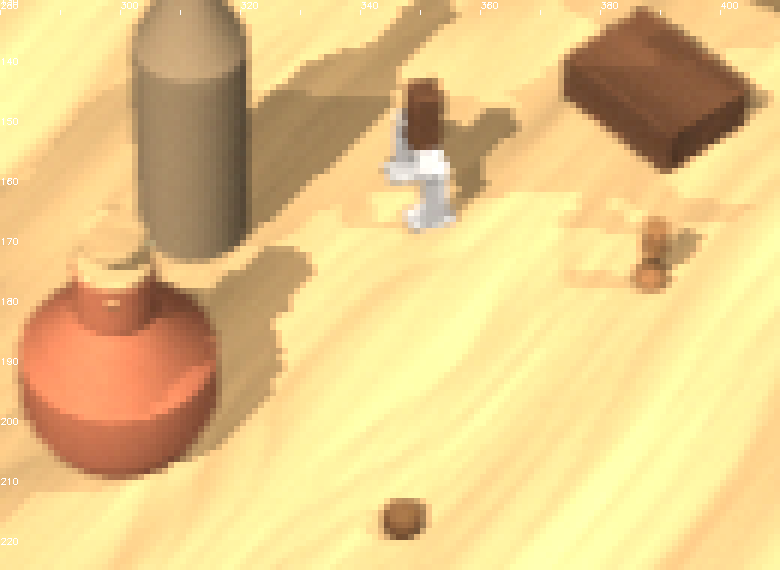

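View pics/t_b.png

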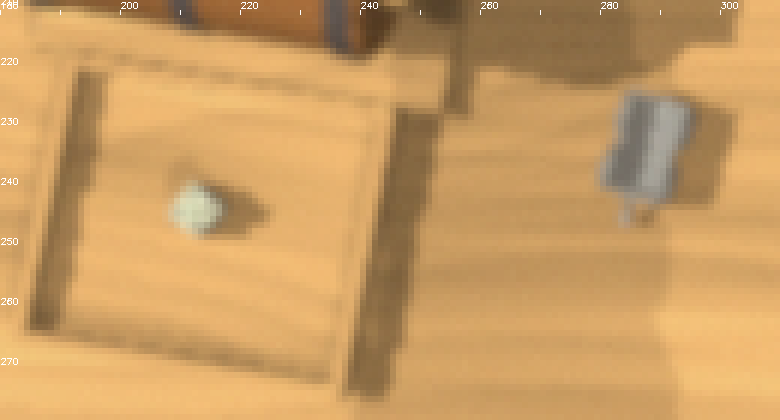

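View pics/s_b.png

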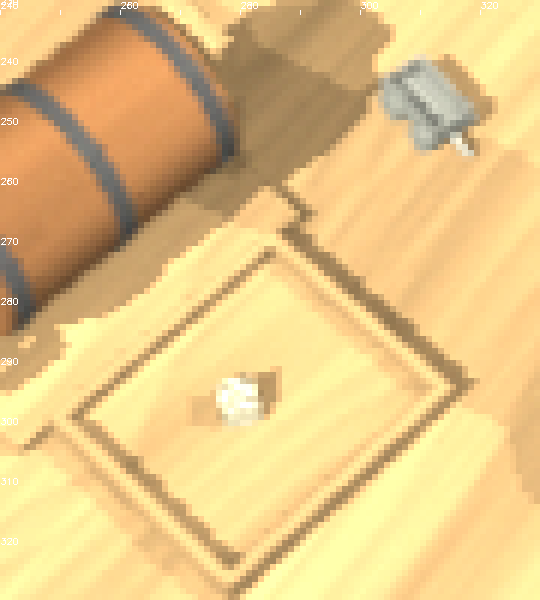

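View pics/t_c.png

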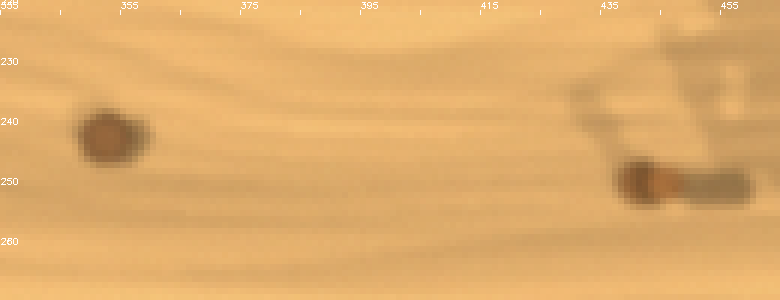

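The crops show the cap head in the top view at about (344,169), the puller handle at (440,189) with its legs running diagonally, the die at (211,244), the token at (352,243), and the peg standing with its base at (441,250). Next I'll measure with masks.

```bash
python3 - <<'E'
from h import *
def blob(n,roi,f):
    im=cv2.imread(f"pics/{n}0.png");x0,y0,x1,y1=roi
    hsv=cv2.cvtColor(im,cv2.COLOR_BGR2HSV)[y0:y1,x0:x1].astype(int);m=f(hsv).astype(np.uint8)
    k,l,st,c=cv2.connectedComponentsWithStats(m); 
    i=1+np.argmax(st[1:,4]); mm=(l==i).astype(np.uint8)
    ct=max(cv2.findContours(mm,0,1)[0],key=cv2.contourArea).reshape(-1,2)+[x0,y0]
    return c[i]+[x0,y0],st[i]+[x0,y0,0,0,0],ct
def show(k,b):print(k,np.round(b[0],1),b[1])
for n,r in(("top",(335,225,370,260)),("side",(335,205,360,228))):
    im=cv2.cvtColor(cv2.imread(f"pics/{n}0.png"),cv2.COLOR_BGR2HSV)
    print(n,im[243,352] if n=="top" else im[216,347], im[r[1]+2,r[0]+2])
T=lambda h:h[...,2]<0
for n,p in(("top",[(344,169),(325,175),(440,190),(430,200),(441,249),(445,250),(211,244),(352,243)]),("side",[(299,173),(300,195),(350,148),(350,162),(389,168),(388,176),(280,297),(347,217),(347,211)])):
    im=cv2.cvtColor(cv2.imread(f"pics/{n}0.png"),cv2.COLOR_BGR2HSV)
    for u,v in p: print(n,u,v,im[v,u],im[v,u-14])
E
```

```text
top [ 14 162  99] [ 17 139 158]
side [ 15 153 115] [ 18 121 207]
top 344 169 [ 17 138 133] [  9 176 129]
top 325 175 [ 10 180 129] [ 17 138 133]
top 440 190 [ 13 176  71] [ 17 139 160]
top 430 200 [175  12 127] [ 17 139 149]
top 441 249 [ 14 169  83] [ 17 139 149]
top 445 250 [ 14 173 112] [ 17 140 149]
top 211 244 [ 32  44 150] [ 17 141 156]
top 352 243 [ 14 162  99] [ 17 140 151]
side 299 173 [ 18 121 158] [ 17 120 179]
side 300 195 [  9 159 184] [  9 161 166]
side 350 148 [ 13 161  68] [ 17 123 108]
side 350 162 [ 16  58 137] [ 17 121 179]
side 389 168 [ 14 154 144] [ 17 120 191]
side 388 176 [ 13 153 152] [ 18 121 183]
side 280 297 [ 26  48 224] [ 17 122 193]
side 347 217 [ 14 154 106] [ 17 121 211]
side 347 211 [ 17 121 207] [ 17 122 209]
```

```bash
cat >> h.py <<'E'
def blob(src,roi,f):
    im=cv2.imread(src) if isinstance(src,str) else src;x0,y0,x1,y1=roi
    hsv=cv2.cvtColor(im,cv2.COLOR_BGR2HSV)[y0:y1,x0:x1].astype(int);m=f(hsv).astype(np.uint8)
    k,l,st,c=cv2.connectedComponentsWithStats(m); 
    i=1+np.argmax(st[1:,4]); mm=(l==i).astype(np.uint8)
    ct=max(cv2.findContours(mm,0,1)[0],key=cv2.contourArea).reshape(-1,2)+[x0,y0]
    s=st[i]; return np.round(c[i]+[x0,y0],1),(s[0]+x0,s[1]+y0,s[0]+s[2]-1+x0,s[1]+s[3]-1+y0,s[4]),ct
E
python3 - <<'E'
from h import *
t,s="pics/top0.png","pics/side0.png"
red=lambda h:(h[...,0]<13)&(h[...,1]>145); 
dk=lambda h:(h[...,1]>150)
capt=lambda h:(h[...,1]<150)&(h[...,0]>=15)&(h[...,2]>80)
br=lambda h:(h[...,1]>150)&(h[...,2]<100)
si=lambda h:(h[...,1]<100)
R={}
for k,src,roi,f in[("jar",t,(310,145,375,205),red),("jar",s,(275,160,325,215),red),("cap",t,(332,157,356,183),capt),
 ("handle",t,(425,175,455,210),br),("handle",s,(335,135,365,165),br),("steel",t,(415,175,455,212),si),("steel",s,(335,140,365,175),si),
 ("die",t,(200,230,225,255),si),("die",s,(268,285,295,308),si),("token",t,(340,230,360,255),lambda h:(h[...,1]>150)),("token",s,(335,205,360,228),lambda h:(h[...,1]>140)),
 ("peg",t,(432,240,460,260),lambda h:h[...,1]>155),("peg",s,(375,160,400,182),lambda h:h[...,1]>140)]:
    R[k,src[5]]=b=blob(src,roi,f);print(k,src[5],b[0],b[1])
print("die",tri(R["die","s"][0],R["die","t"][0]),plane("top",*R["die","t"][0],.02),cv2.minAreaRect(R["die","t"][2]))
print("tok",tri(R["token","s"][0],R["token","t"][0]),plane("top",*R["token","t"][0],.007))
print("peg",tri(R["peg","s"][0],R["peg","t"][0]))
print("hand",tri(R["handle","s"][0],R["handle","t"][0]),cv2.minAreaRect(R["handle","t"][2]))
print("cap",plane("top",*R["cap","t"][0],.154), plane("side",299,173,.154))
# jar belly by fit circle
for z in(.03,.045,.06):print("jar",plane("top",*R["jar","t"][0],z))
E
```

```text
jar t [342.2 177. ] (np.int32(322), np.int32(155), np.int32(363), np.int32(197), np.int32(1129))
jar s [299.3 192.4] (np.int32(283), np.int32(176), np.int32(315), np.int32(209), np.int32(867))
cap t [343.7 169.5] (np.int32(336), np.int32(161), np.int32(352), np.int32(178), np.int32(227))
handle t [439.5 191.2] (np.int32(434), np.int32(188), np.int32(445), np.int32(195), np.int32(57))
handle s [349.9 149.2] (np.int32(348), np.int32(144), np.int32(352), np.int32(154), np.int32(43))
steel t [430.  198.7] (np.int32(423), np.int32(193), np.int32(437), np.int32(205), np.int32(119))
steel s [349.4 159.2] (np.int32(343), np.int32(148), np.int32(355), np.int32(168), np.int32(137))
die t [212.4 244.5] (np.int32(208), np.int32(240), np.int32(217), np.int32(248), np.int32(59))
die s [279.4 296.5] (np.int32(276), np.int32(293), np.int32(283), np.int32(300), np.int32(55))
token t [352.4 242.4] (np.int32(349), np.int32(239), np.int32(356), np.int32(246), np.int32(51))
token s [346.5 216.4] (np.int32(344), np.int32(214), np.int32(349), np.int32(219), np.int32(30))
peg t [443.1 250.1] (np.int32(438),
[... 256 characters left out ...]
3443 0.02     ] ((212.25001525878906, 244.75001525878906), (7.0710673332214355, 7.77817440032959), 45.0)
tok (array([ 0.44440751, -0.08325883,  0.00132275]), np.float64(0.0007813215392523238)) [ 0.44399627 -0.08319385  0.007     ]
peg (array([ 0.4289733 , -0.32250301,  0.01876922]), np.float64(0.0006310789459032129))
hand (array([ 0.58074907, -0.30261512,  0.06189911]), np.float64(0.002384966077359803)) ((439.5000305175781, 190.49998474121094), (7.071067810058594, 8.485280990600586), 45.0)
cap [ 0.61467018 -0.05258867  0.154     ] [ 0.60315247 -0.03711417  0.154     ]
jar [ 0.61708482 -0.0521227   0.03      ]
jar [ 0.61459373 -0.05178586  0.045     ]
jar [ 0.61210264 -0.05144902  0.06      ]
```

```bash
python3 - <<'E'
from h import *
for n,(x0,y0,w,h) in(("top",(415,175,40,35)),("side",(333,138,36,34))):
    im=cv2.imread(f"pics/{n}0.png")[y0:y0+h,x0:x0+w];im=cv2.convertScaleAbs(im,alpha=1.3)
    im=cv2.resize(im,None,fx=16,fy=16,interpolation=cv2.INTER_NEAREST)
    for k in range(0,w,5):cv2.putText(im,str(x0+k),(k*16,10),0,.35,(255,255,255),1);cv2.line(im,(k*16,12),(k*16,540),(255,255,255),1)
    for k in range(0,h,5):cv2.putText(im,str(y0+k),(0,k*16+4),0,.35,(255,255,255),1)
    cv2.imwrite(f"pics/pz_{n}.png",im)
E
```

```text
(no output)
```

View pics/pz_top.png

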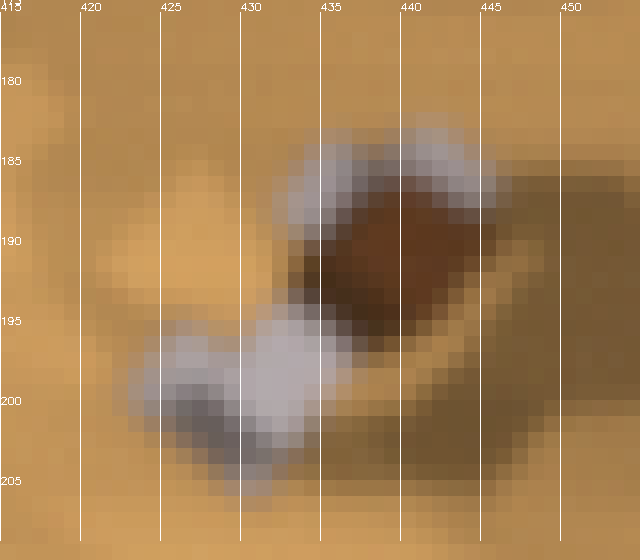

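View pics/pz_side.png

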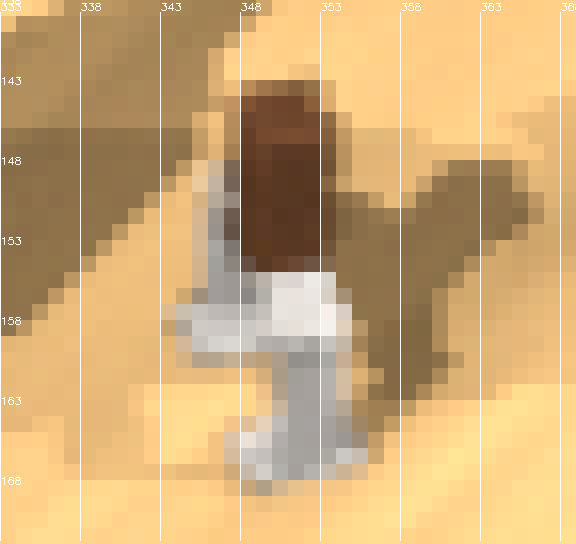

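```bash
python3 - <<'E'
from h import *
P=lambda u,v,z:plane("top",u+0,v+0,z)[:2]
a,b=P(423,199.5,.003),P(435,183.7,.003);d=b-a;print(a,b,np.hypot(*d)*1e3,np.degrees(np.arctan2(*d[::-1])))
c=P(430.5,205,.003);d=c-a;print(np.hypot(*d)*1e3,np.degrees(np.arctan2(*d[::-1])))
ang=np.degrees(np.arctan2(*(b-a)[::-1]))
print("center",a+(b-a)/2+14e-3*np.array([np.cos(np.radians(ang-90)),np.sin(np.radians(ang-90))]))
print("handle top",P(441,190.5,.09))
# side ; near leg foot ends and handle top
for u,v,z in((350.5,145.5,.09),): print("side htop",plane("side",u,v,z))
print("tri htop",tri((350.5,145),(441,190.5)))
# cap/jar checks: project to side
for z in(.154,.147,.13,.0):print(z,proj("side",[.6147,-.0526,z]),proj("top",[.6147,-.0526,z]))
# peg
for z in(0,.046):print(proj("side",[.429,-.3225,z]),proj("top",[.429,-.3225,z]))
E
```

```text
[ 0.56419035 -0.27312337] [ 0.60819751 -0.30580056] 54.81267533567871 -36.59546092306086
24.974276301650242 -125.74526246265637
center [ 0.57784768 -0.30070207]
handle top [ 0.57774766 -0.30005035]
side htop [ 0.57523564 -0.29402404  0.09      ]
tri htop (array([ 0.5789675 , -0.30102379,  0.08484368]), np.float64(0.001200702513459164))
0.154 [299.09442869 168.6001552 ] [343.70496875 169.48776729]
0.147 [299.16946111 170.09803396] [343.62071658 170.01484833]
0.13 [299.34968316 173.69582222] [343.42072121 171.26601811]
0.0 [300.64042053 199.46292361] [342.07969751 179.65545399]
[387.96602653 175.99135605] [441.23400246 249.9626956 ]
[389.24761082 167.06495501] [445.73630221 250.03091098]
```

The jar axis measures (0.615,-0.053) and agrees in both views. The puller is at (0.578,-0.3005) with its y axis at about -36.5°, so I'll move over it with the jaws along that axis.

```bash
python3 -m crank '{"claw":[8.5,8.5,8,7,6,6,6,6,6,6],"dp":[[3,2.5,0],[3,2.5,0],[3,2.5,0],[3,2.5,0],[3,2.5,0],[3,2.5,0],[3,2.5,0],[3,2.5,0],[3,2.5,0],[3,2.5,0]],"spin":[0.053,0.053,0.053,0.053,0.053,0.053,0.053,0.053,0.053,0.053]}' 60; python3 -c "
from workcell import manip
import cv2
s=manip.sense();print(s['ee_pos'],s['orientation'][:,0],s['opening'])"
```

```text
time: 0.93
ee_pos: [0.5454, -0.3237, 0.2311]
orientation: [[0.804, -0.594, -0.0], [-0.594, -0.804, 0.0], [-0.001, 0.0, -1.0]]
ft_force: [0.1, -1.4, 0.3]
opening: 0.0604
[ 0.54541935 -0.32372728  0.23105008] [ 8.04115117e-01 -5.94473390e-01 -5.16823248e-04] 0.06040190737441007
```

```bash
python3 -m crank '{"claw":[6,6,6,6,6,6,6,6],"dp":[[3.2,2.3,0],[0,0,-3],[0,0,-3],[0,0,-3],[0,0,-3],[0,0,-3],[0,0,-2.5],[0.06,0.02,0]],"spin":[0,0,0,0,0,0,0,0]}' 60; python3 - <<'E'
from h import *
for n in("side","top"):cv2.imwrite(f"pics/{n}1.png",manip.camera(n)[:,:,::-1])
crop("pics/top1.png","pics/t1.png",380,150,120,100,6);crop("pics/side1.png","pics/s1.png",310,90,100,90,6)
E
```

```text
time: 1.6
ee_pos: [0.5731, -0.3006, 0.0506]
orientation: [[0.803, -0.596, -0.009], [-0.596, -0.803, 0.004], [-0.009, 0.002, -1.0]]
ft_force: [-1.8, 0.4, -0.6]
opening: 0.0603
```

View pics/s1.png

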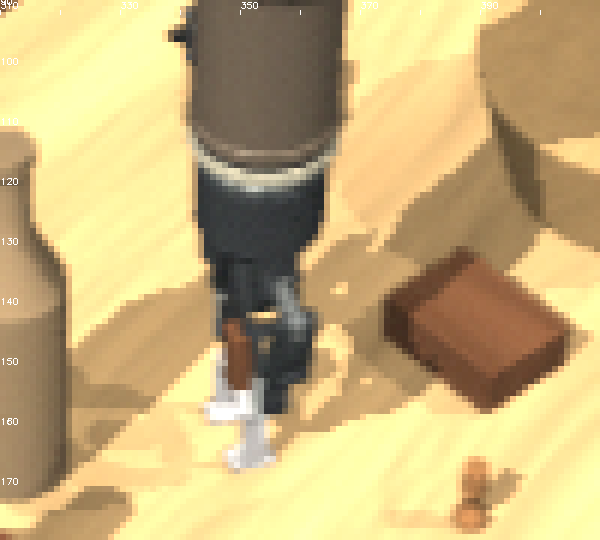

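View pics/t1.png

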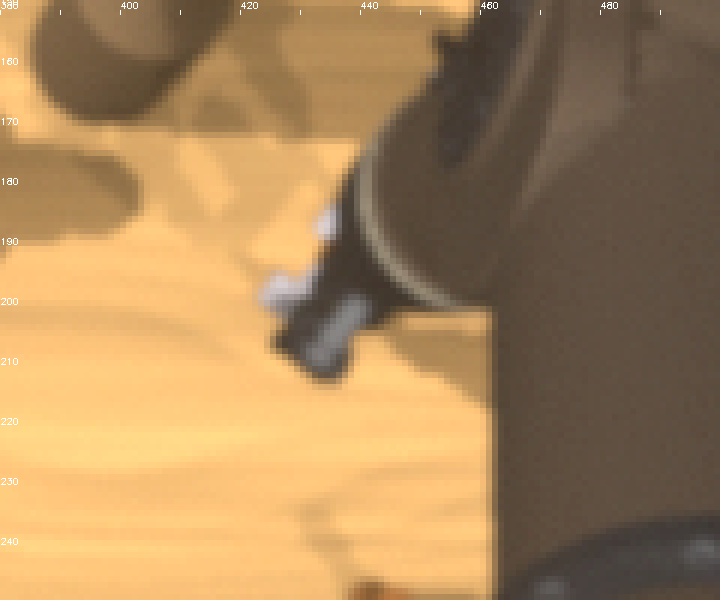

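The side picture shows the handle at (350,148) between the fingers, with the near finger's tip at (356,155), beside the handle. I'll check the settled pose before closing.

```bash
python3 -c "
from workcell import manip
from h import *
s=manip.sense();print(s['ee_pos'],s['orientation'].round(3).tolist(),s['opening'],s['ft_force'])
p=s['ee_pos']
for d in(-1,1):
  for k in (0,.019):
    q=p+d*.03*s['orientation'][:,0]-(k+.006)*s['orientation'][:,2];print(d,k,proj('side',q),proj('top',q))
h=np.array([.578,-.3005,.07]);print(proj('side',h),proj('top',h))
"
```

```text
[ 0.5765534  -0.30168526  0.05585389] [[0.803, -0.596, -0.002], [-0.596, -0.803, 0.001], [-0.002, 0.0, -1.0]] 0.05993209489102824 [ 0.03325697 -0.53668451  1.72682124]
-1 0 [353.90061759 155.53268995] [431.98163356 201.53816069]
-1 0.019 [354.14926957 151.67703977] [433.72558469 200.71925615]
1 0 [348.28279846 144.27372362] [445.76949883 183.32631567]
1 0.019 [348.48216707 140.40647453] [447.74234873 182.19873898]
[350.63827989 148.22640059] [439.20754476 191.4408711 ]
```

```bash
python3 -m crank '{"claw":[6,4,2.5,1.5,1.5,1.5,1.5],"dp":[[0.1,0.1,-0.1],[0,0,0],[0,0,0],[0,0,0],[0,0,0],[0,0,0],[0,0,0]],"spin":[0,0,0,0,0,0,0]}' 60; python3 -m crank '{"claw":[1.5,1.5,1.5,1.5,1.5],"dp":[[0,0,0],[0,0,1],[0,0,1],[0,0,1],[0,0,0]],"spin":[0,0,0,0,0]}' 60;python3 - <<'E'
from h import *
for n in("side","top"):cv2.imwrite(f"pics/{n}2.png",manip.camera(n)[:,:,::-1])
crop("pics/side2.png","pics/s2.png",310,90,100,90,6);crop("pics/top2.png","pics/t2.png",380,150,120,100,6)
print(manip.sense()['ee_pos'],manip.sense()['opening'],manip.sense()['ft_force'])
E
```

```text
time: 2.28
ee_pos: [0.5787, -0.3013, 0.0566]
orientation: [[0.803, -0.597, 0.002], [-0.597, -0.803, -0.001], [0.002, -0.0, -1.0]]
ft_force: [-0.8, 0.2, 6.1]
opening: 0.0195
time: 2.7
ee_pos: [0.5795, -0.3017, 0.0883]
orientation: [[0.803, -0.597, 0.004], [-0.597, -0.803, -0.002], [0.004, -0.001, -1.0]]
ft_force: [0.3, 0.8, -0.4]
opening: 0.0191
[ 0.57839117 -0.30131981  0.08618772] 0.019189003296669727 [ 0.28620755 -0.76051007 -0.64295248]
```

View pics/s2.png

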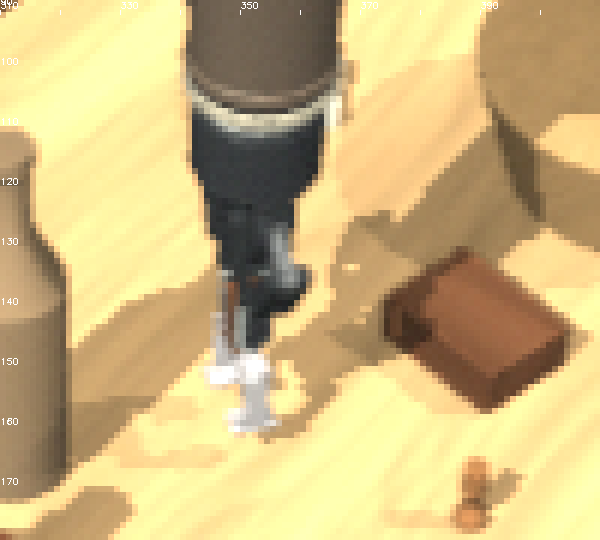

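View pics/t2.png

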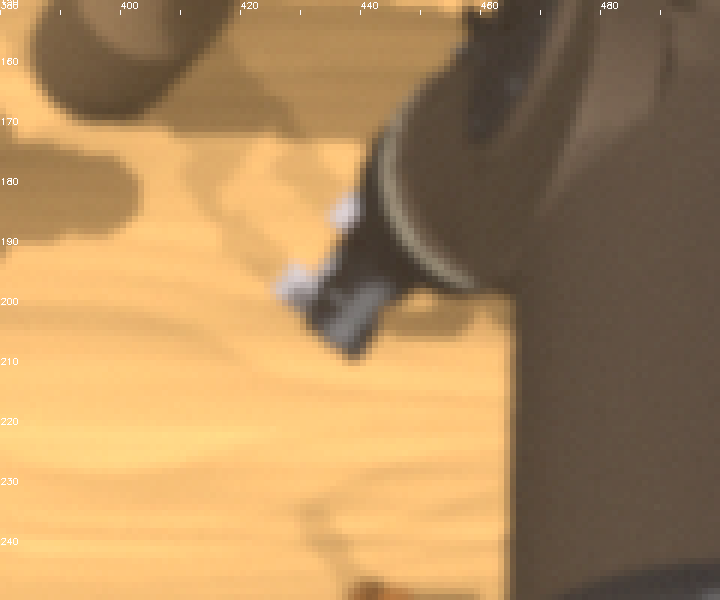

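The puller is gripped (19 mm opening) and hangs straight below the gripper. I'll raise it and bring it to the stand-off on the robot's side of the jar.

```bash
python3 -m crank '{"claw":[1.5,1.5,1.5,1.5,1.5,1.5,1.5,1.5,1.5,1.5],"dp":[[-1.2,1,2.7],[-1.2,1,2.7],[-1.2,1,2.7],[-1.2,1,2.7],[0.68,2.8,0],[0.68,2.8,0],[0.68,2.8,0],[0.68,2.8,0],[0.68,2.8,0],[0,0,0]],"spin":[0,0,0,0,0,0,0,0,0,0]}' 60; python3 -m crank '{"claw":[1.5,1.5],"dp":[[0,0,0],[0,0,0]],"spin":[0,0]}';python3 - <<'E'
from h import *
for n in("side","top"):cv2.imwrite(f"pics/{n}3.png",manip.camera(n)[:,:,::-1])
crop("pics/side3.png","pics/s3.png",270,110,110,90,7);crop("pics/top3.png","pics/t3.png",310,130,120,85,6)
s=manip.sense();print(s['ee_pos'],s['opening'],s['ft_force'],s['orientation'][:,0])
E
```

```text
time: 3.63
ee_pos: [0.5652, -0.1133, 0.1932]
orientation: [[0.807, -0.59, 0.001], [-0.59, -0.807, 0.004], [-0.002, -0.004, -1.0]]
ft_force: [1.2, 0.9, -1.1]
opening: 0.0192
time: 3.8
ee_pos: [0.5636, -0.1215, 0.1929]
orientation: [[0.803, -0.596, -0.001], [-0.596, -0.803, -0.0], [-0.0, 0.001, -1.0]]
ft_force: [0.6, -0.2, -0.6]
opening: 0.0191
[ 0.56352447 -0.12250626  0.19299239] 0.01951572017710172 [ 0.5911648  -0.1893208   0.00419005] [ 8.01529937e-01 -5.97954617e-01 -1.92719608e-04]
```

View pics/s3.png

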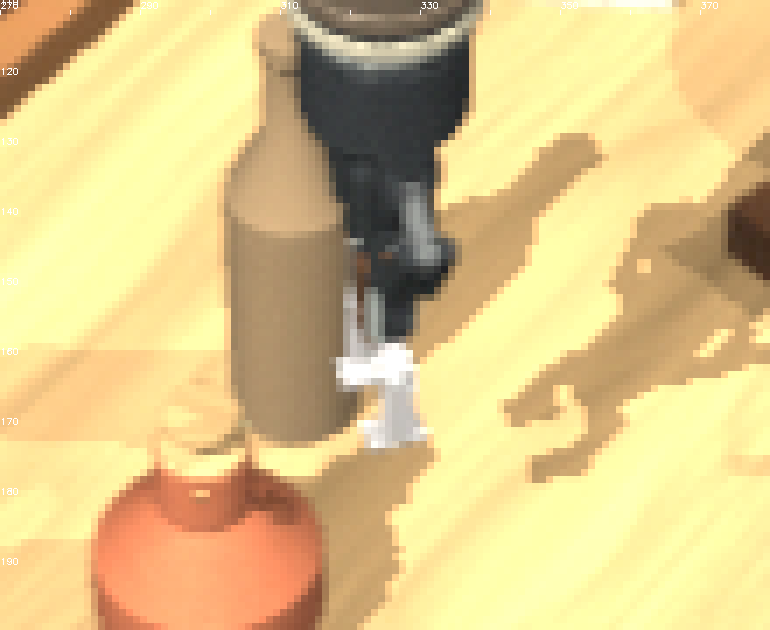

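View pics/t3.png

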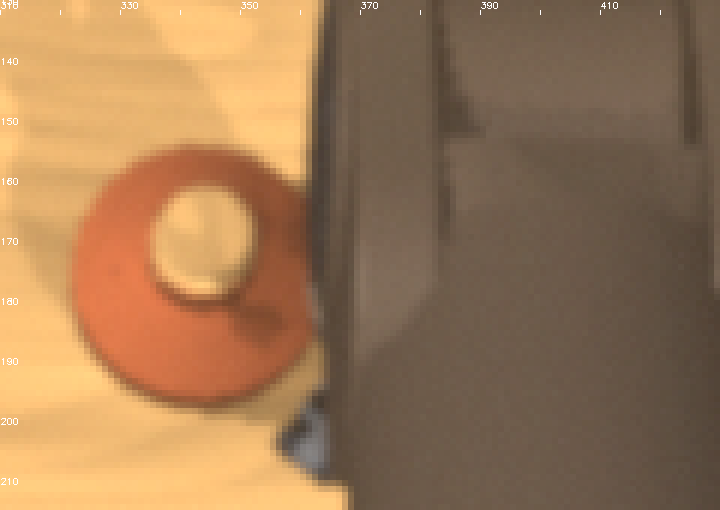

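The side picture shows the feet at about (321-331,173) level with the cap's gap, and nothing touches. I'll check the feet height against the projection.

```bash
python3 - <<'E'
from h import *
s=manip.sense();p=s['ee_pos'].copy();X=np.array([.598,.8015,0]);Y=np.array([.8015,-.598,0])
f=p.copy();f[2]-=.0562;print(p)
for sx in(-1,1):
  for sy in(-1,1):
    q=f+sx*.014*X+sy*.029*Y;print(sx,sy,proj("side",q).round(1), proj("side",q+[0,0,.005]).round(1))
print("bar top/bot outer ends",[proj("side",f+sy*.029*Y+[0,0,z]).round(1) for sy in(-1,1) for z in(.048,.042)])
J=np.array([.6147,-.0526,0]);d=J-f;print("along",d@X*1e3,"lat",d@Y*1e3)
for z in (.13,.134,.147,.154):print(z,proj("side",J+[0,0,z]).round(1))
E
```

```text
[ 0.56352447 -0.12250626  0.19299239]
-1 -1 [331.5 171.5] [331.5 170.5]
-1 1 [326.1 159.3] [326.1 158.3]
1 -1 [323.3 173.4] [323.3 172.4]
1 1 [318.  161.2] [318.  160.1]
bar top/bot outer ends [array([327.5, 162.1]), array([327.5, 163.4]), array([322.1, 149.8]), array([322.1, 151.1])]
along 86.63283501597478 lat -0.7867585826782162
0.13 [299.3 173.7]
0.134 [299.3 172.9]
0.147 [299.2 170.1]
0.154 [299.1 168.6]
```

```bash
python3 -m crank '{"claw":[1.5,1.5,1.5,1.5,1.5,1.5,1.5],"dp":[[-0.06,0.05,0.2],[0.72,0.96,0],[0.72,0.96,0],[0.72,0.96,0],[0.72,0.96,0],[0,0,0],[0,0,0]],"spin":[0,0,0,0,0,0,0]}' 60;python3 - <<'E'
from h import *
cv2.imwrite("pics/side4.png",manip.camera("side")[:,:,::-1])
crop("pics/side4.png","pics/s4.png",275,120,70,80,7)
s=manip.sense();print(s['ee_pos'],s['opening'],s['ft_force'])
E
```

```text
time: 4.48
ee_pos: [0.5927, -0.0807, 0.1951]
orientation: [[0.804, -0.595, -0.0], [-0.595, -0.804, 0.0], [-0.0, -0.0, -1.0]]
ft_force: [-0.1, -0.2, -0.6]
opening: 0.0195
[ 0.5922318  -0.08179563  0.19507323] 0.019129448833198986 [ 0.13902553 -0.42145964 -1.4665602 ]
```

View pics/s4.png

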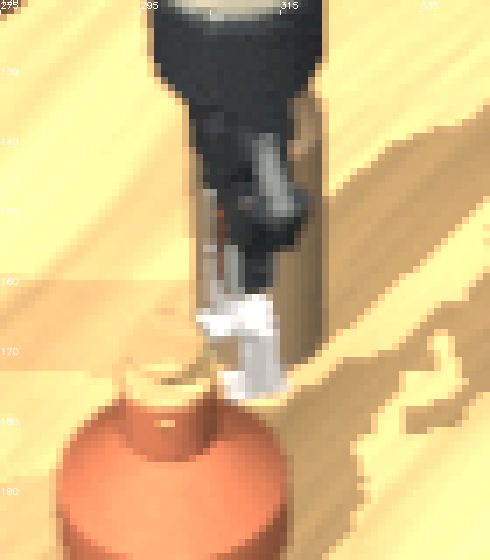

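The feet are at the near side of the cap, about level with the gap, near foot at (310,175), and nothing is touching. I'll slide in the last 37 mm.

```bash
python3 -m crank '{"claw":[1.5,1.5,1.5,1.5,1.5,1.5],"dp":[[0.56,0.73,0],[0.56,0.73,0],[0.56,0.73,0],[0.56,0.73,0],[0,0,0],[0,0,0]],"spin":[0,0,0,0,0,0]}' 60;python3 - <<'E'
from h import *
for n in("side","top"):cv2.imwrite(f"pics/{n}5.png",manip.camera(n)[:,:,::-1])
crop("pics/side5.png","pics/s5.png",275,120,70,80,7);crop("pics/top5.png","pics/t5.png",310,130,100,85,7)
s=manip.sense();print(s['ee_pos'],s['opening'],s['ft_force'])
E
```

```text
time: 5.03
ee_pos: [0.615, -0.0519, 0.1953]
orientation: [[0.804, -0.595, 0.0], [-0.595, -0.804, 0.0], [-0.0, -0.0, -1.0]]
ft_force: [0.4, 0.2, 0.0]
opening: 0.0194
[ 0.61435357 -0.05306296  0.19517868] 0.019177864993934656 [-0.00626359 -0.40552548 -0.37396578]
```

View pics/s5.png

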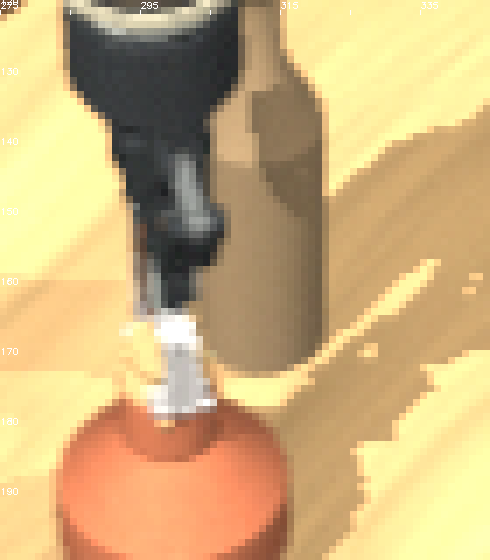

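View pics/t5.png

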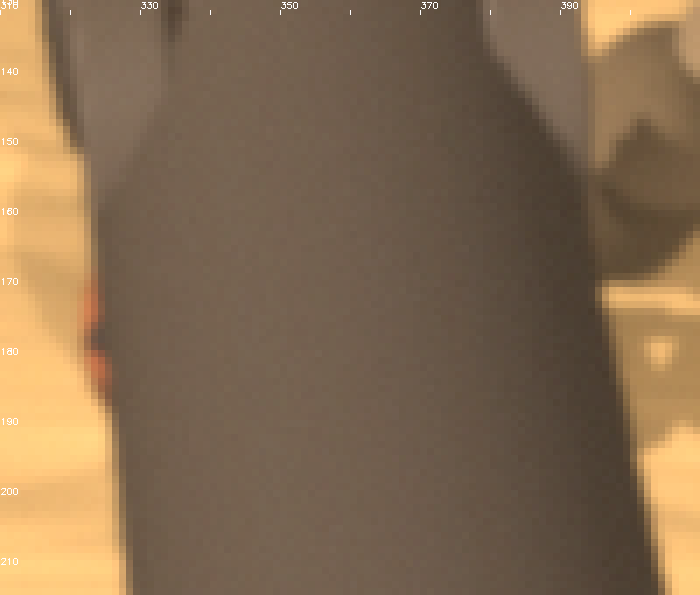

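The feet straddle the cap with no lateral force: the near leg is at (301,175) in front of the stem and the cap head shows behind at (294,168). Now I'll pull straight up.

```bash
python3 -m crank '{"claw":[1.5,1.5],"dp":[[0,0,0.4],[0,0,0.4]],"spin":[0,0]}' 60; python3 -m crank '{"claw":[1.5,1.5,1.5,1.5,1.5,1.5,1.5,1.5],"dp":[[0,0,0.4],[0,0,0.4],[0,0,0.6],[0,0,0.8],[0,0,0.8],[0,0,0.8],[0,0,0],[0,0,0]],"spin":[0,0,0,0,0,0,0,0]}';python3 - <<'E'
from h import *
cv2.imwrite("pics/side6.png",manip.camera("side")[:,:,::-1])
crop("pics/side6.png","pics/s6.png",275,110,70,85,7)
s=manip.sense();print(s['ee_pos'],s['opening'],s['ft_force'])
E
```

```text
time: 5.3
ee_pos: [0.6137, -0.0535, 0.2029]
orientation: [[0.802, -0.597, -0.002], [-0.597, -0.802, -0.0], [-0.001, 0.001, -1.0]]
ft_force: [-0.1, -0.3, -4.6]
opening: 0.0194
time: 5.97
ee_pos: [0.615, -0.0529, 0.2421]
orientation: [[0.803, -0.596, 0.001], [-0.596, -0.803, -0.0], [0.001, -0.001, -1.0]]
ft_force: [0.7, -0.6, -2.4]
opening: 0.0191
[ 0.6146057  -0.05291268  0.24144007] 0.01931597934641592 [-0.16376313 -0.79809847 -0.77163623]
```

View pics/s6.png

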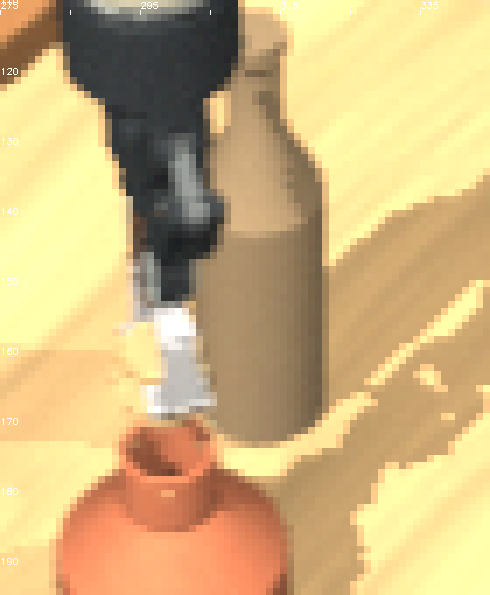

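The cap came off: it hangs on the puller's feet near (294,161) and the open neck is at (298,172). I'll carry it gently toward a clear patch near (0.52,-0.19).

```bash
python3 -m crank '{"claw":[1.5,1.5,1.5,1.5,1.5,1.5,1.5,1.5,1.5,1.5],"dp":[[-0.2,-0.3,0],[-0.4,-0.55,0],[-0.6,-0.85,0],[-0.7,-1,0],[-0.8,-1.15,0],[-0.8,-1.15,0],[-0.8,-1.15,0],[-0.8,-1.15,0],[-0.8,-1.15,0],[-0.8,-1.15,0]],"spin":[0,0,0,0,0,0,0,0,0,0]}' 60;python3 -m crank '{"claw":[1.5,1.5,1.5,1.5,1.5,1.5,1.5,1.5,1.5,1.5],"dp":[[-0.8,-1.15,0],[-0.8,-1.15,0],[-0.6,-0.85,-0.3],[-0.4,-0.55,-0.6],[-0.2,-0.3,-1],[0,0,-1.3],[0,0,-1.6],[0,0,-1.8],[0,0,-1.8],[0,0,-1.6]],"spin":[0,0,0,0,0,0,0,0,0,0]}';python3 - <<'E'
from h import *
for n in("side","top"):cv2.imwrite(f"pics/{n}7.png",manip.camera(n)[:,:,::-1])
crop("pics/side7.png","pics/s7.png",285,110,90,85,7)
s=manip.sense();print(s['ee_pos'],s['opening'],s['ft_force'])
E
```

```text
time: 6.85
ee_pos: [0.5466, -0.1504, 0.2414]
orientation: [[0.802, -0.597, 0.0], [-0.597, -0.802, -0.0], [0.0, 0.0, -1.0]]
ft_force: [0.4, -0.3, -1.1]
opening: 0.0191
time: 7.68
ee_pos: [0.5192, -0.1881, 0.1393]
orientation: [[0.803, -0.596, -0.001], [-0.596, -0.803, 0.001], [-0.001, -0.0, -1.0]]
ft_force: [0.5, 0.0, -1.5]
opening: 0.0193
[ 0.5176839  -0.18780603  0.13804398] 0.01952938157089925 [-0.09843564  0.10167919 -1.16014995]
```

View pics/s7.png

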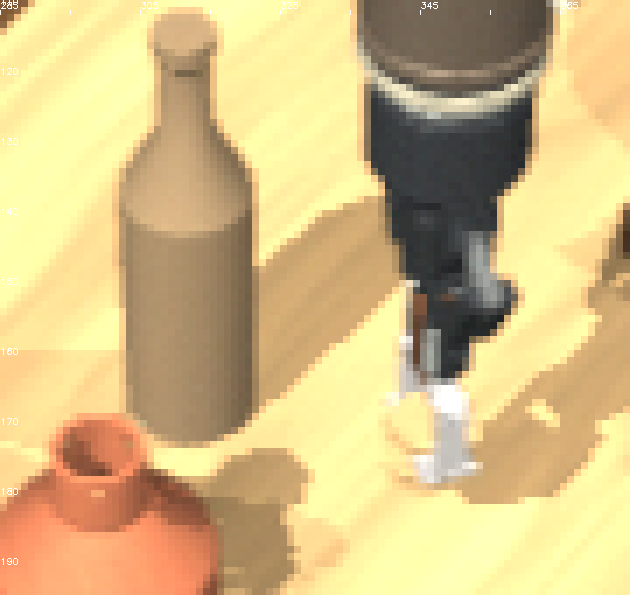

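The cap's edge is visible at (341,172), still hanging on the feet. I'll lower it until the plug stands on the shelf.

```bash
python3 -m crank '{"claw":[1.5,1.5,1.5,1.5,1.5,1.5,1.5,1.5],"dp":[[0,0,-1.3],[0,0,-1.2],[0,0,-1],[0,0,-0.8],[0,0,-0.6],[0,0,-0.5],[0,0,-0.4],[0,0,0]],"spin":[0,0,0,0,0,0,0,0]}' 60;python3 -m crank '{"claw":[1.5,1.5,1.5],"dp":[[0,0,-0.3],[0,0,0],[0,0,0]],"spin":[0,0,0]}';python3 - <<'E'
from h import *
for n in("side","top"):cv2.imwrite(f"pics/{n}8.png",manip.camera(n)[:,:,::-1])
crop("pics/side8.png","pics/s8.png",305,130,70,80,7)
s=manip.sense();print(s['ee_pos'],s['opening'],s['ft_force'])
p=s['ee_pos']
for z in (0,.012,.016,.029,.036):print(z,proj("side",[p[0],p[1],z]).round(1))
E
```

```text
time: 8.45
ee_pos: [0.5194, -0.1889, 0.0827]
orientation: [[0.803, -0.596, -0.001], [-0.596, -0.803, 0.0], [-0.001, 0.0, -1.0]]
ft_force: [-0.9, -1.0, -0.1]
opening: 0.019
time: 8.7
ee_pos: [0.5197, -0.189, 0.0805]
orientation: [[0.803, -0.596, 0.0], [-0.596, -0.803, -0.0], [0.0, -0.0, -1.0]]
ft_force: [0.3, 0.4, -0.0]
opening: 0.0193
[ 0.51978659 -0.1890221   0.08059887] 0.019168933537707104 [ 0.55057987 -0.73771124 -0.51168396]
0 [345.8 187.5]
0.012 [345.9 185.2]
0.016 [346.  184.5]
0.029 [346.1 182. ]
0.036 [346.2 180.6]
```

View pics/s8.png

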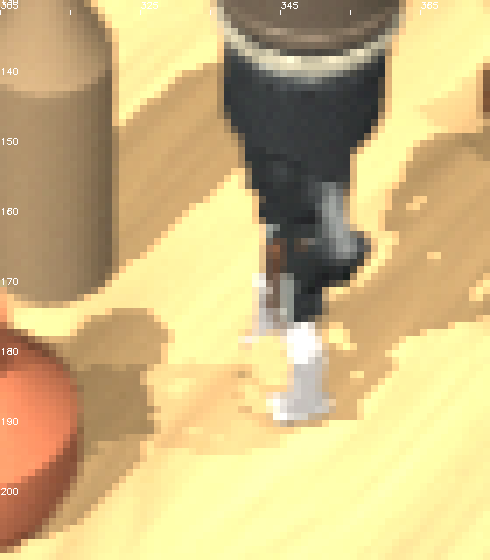

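```bash
python3 -m crank '{"claw":[1.5,1.5,1.5,1.5],"dp":[[0,0,-0.25],[0,0,0],[0,0,0],[0,0,0]],"spin":[0,0,0,0]}' 60;python3 -m crank '{"claw":[1.5,1.5,1.5,1.5],"dp":[[-0.18,-0.24,0],[-0.36,-0.48,0],[-0.36,-0.48,0],[0,0,0]],"spin":[0,0,0,0]}';python3 - <<'E'
from h import *
for n in("side","top"):cv2.imwrite(f"pics/{n}9.png",manip.camera(n)[:,:,::-1])
crop("pics/side9.png","pics/s9.png",305,130,70,80,7)
s=manip.sense();print(s['ee_pos'],s['opening'],s['ft_force'])
E
```

```text
time: 9.13
ee_pos: [0.5196, -0.1889, 0.0778]
orientation: [[0.803, -0.596, 0.0], [-0.596, -0.803, -0.0], [0.0, -0.0, -1.0]]
ft_force: [0.7, -0.9, -0.4]
opening: 0.0192
time: 9.47
ee_pos: [0.5093, -0.2028, 0.0777]
orientation: [[0.801, -0.598, -0.001], [-0.598, -0.801, -0.001], [-0.0, 0.001, -1.0]]
ft_force: [-1.1, 0.4, -0.7]
opening: 0.0192
[ 0.51023533 -0.20156349  0.07784916] 0.019564754991585057 [-0.70753688 -0.20912883 -1.68085401]
```

View pics/s9.png

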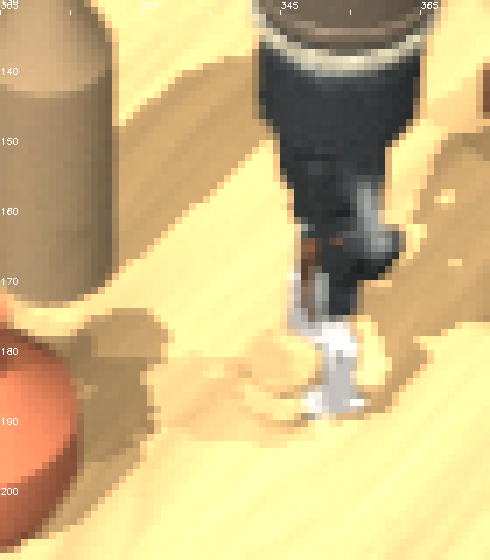

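The cap is standing still at (344,182) while the puller slides off to the right. I'll continue backing off and then view.

```bash
python3 -m crank '{"claw":[1.5,1.5,1.5,1.5,1.5,1.5,1.5,1.5],"dp":[[-0.4,-0.54,0],[-0.5,-0.67,0],[-0.6,-0.8,0],[-0.7,-0.94,0],[-0.7,-0.94,0],[-0.7,-0.94,0],[0,0,0],[0,0,0]],"spin":[0,0,0,0,0,0,0,0]}' 60;python3 - <<'E'
from h import *
for n in("side","top"):cv2.imwrite(f"pics/{n}10.png",manip.camera(n)[:,:,::-1])
crop("pics/side10.png","pics/s10.png",305,130,100,80,7);crop("pics/top10.png","pics/t10.png",330,140,130,100,6)
s=manip.sense();print(s['ee_pos'],s['opening'],s['ft_force'])
E
```

```text
time: 10.23
ee_pos: [0.4739, -0.2503, 0.0779]
orientation: [[0.801, -0.598, -0.0], [-0.598, -0.801, -0.0], [0.0, 0.0, -1.0]]
ft_force: [0.3, 0.6, -0.8]
opening: 0.019
[ 0.47495829 -0.24889015  0.07789714] 0.019331843023722168 [ 0.563303   -0.44504492 -1.00965016]
```

View pics/s10.png

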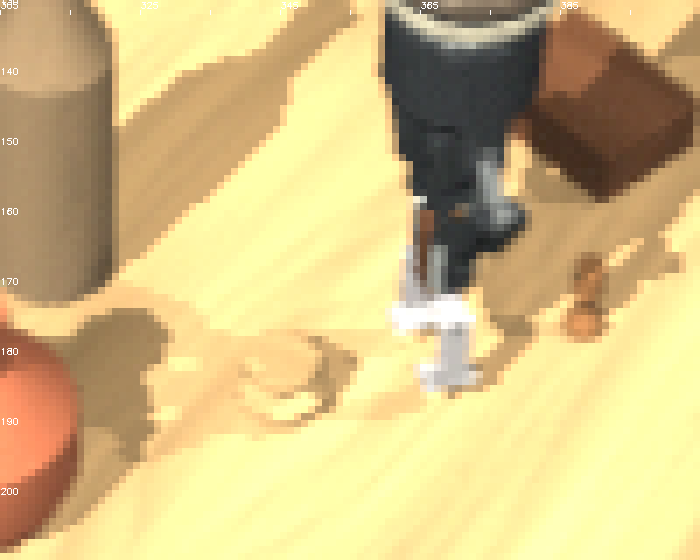

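View pics/t10.png

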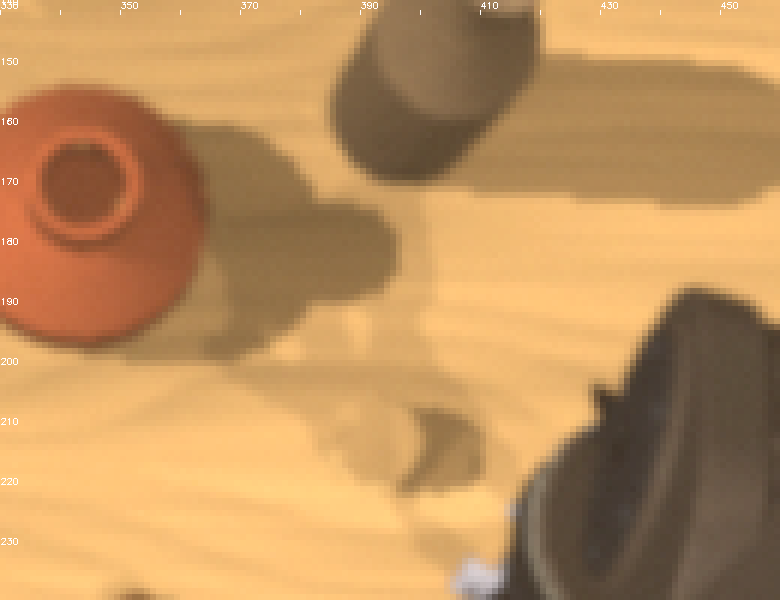

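The cap stands upright on its plug at top pixel (392,215), and the jar mouth is open at (344,170). I'll set the puller down back at its old spot, clear of the peg.

```bash
python3 -m crank '{"claw":[1.5,1.5,1.5,1.5,1.5,1.5,1.5,1.5],"dp":[[0.5,-0.4,0.6],[1.5,-0.8,0.4],[2,-1,0],[2.2,-1,0],[2.2,-1,0],[1.4,-0.7,0],[0.5,-0.3,-0.8],[0,0,-0.9]],"spin":[0,0,0,0,0,0,0,0]}' 60;python3 -m crank '{"claw":[1.5,1.5,1.5,1.5,1.5,1.5],"dp":[[0,0,-0.6],[0,0,-0.4],[0,0,-0.2],[0,0,0],[0,0,-0.1],[0,0,0]],"spin":[0,0,0,0,0,0]}'
```

```text
time: 11.0
ee_pos: [0.5795, -0.3015, 0.0707]
orientation: [[0.803, -0.596, 0.002], [-0.596, -0.803, -0.001], [0.002, -0.001, -1.0]]
ft_force: [-0.1, -0.7, -0.3]
opening: 0.0195
time: 11.5
ee_pos: [0.5775, -0.3012, 0.0582]
orientation: [[0.803, -0.596, 0.0], [-0.596, -0.803, -0.0], [0.0, -0.0, -1.0]]
ft_force: [0.5, 0.2, -1.1]
opening: 0.019
```

```bash
python3 -m crank '{"claw":[1.5,1.5,1.5,1.5],"dp":[[0,0,-0.1],[0,0,0],[0,0,-0.1],[0,0,0]],"spin":[0,0,0,0]}' 60;python3 -m crank '{"claw":[1.5,1.5],"dp":[[0,0,-0.1],[0,0,0]],"spin":[0,0]}'
```

```text
time: 11.83
ee_pos: [0.5778, -0.3014, 0.0566]
orientation: [[0.803, -0.597, 0.001], [-0.597, -0.803, -0.0], [0.001, -0.0, -1.0]]
ft_force: [-1.8, 1.5, 5.6]
opening: 0.0195
time: 12.0
ee_pos: [0.5779, -0.3014, 0.0566]
orientation: [[0.803, -0.597, 0.001], [-0.597, -0.803, -0.001], [0.001, -0.0, -1.0]]
ft_force: [-5.0, 2.5, 14.0]
opening: 0.0191
```

The feet are in contact. I'll ease up slightly, open and retreat upward.

```bash
python3 -m crank '{"claw":[1.5,2.2,2.6,3.2,4,5,5.5,5.5,5.5],"dp":[[0,0,0.1],[0,0,0],[0,0,0],[0,0,0],[0,0,0],[0,0,0],[0,0,1],[0,0,2.5],[0,0,3]],"spin":[0,0,0,0,0,0,0,0,0]}' 20;python3 -m crank '{"claw":[5,5,5,5],"dp":[[-1,0,3],[-2,0,2],[-3,0,0],[0,0,0]],"spin":[0,0,0,0]}';python3 - <<'E'
from h import *
for n in("side","top"):cv2.imwrite(f"pics/{n}11.png",manip.camera(n)[:,:,::-1])
crop("pics/side11.png","pics/s11.png",330,110,90,85,7);crop("pics/top11.png","pics/t11.png",330,140,130,115,6)
s=manip.sense();print(s['ee_pos'],s['opening'],s['ft_force'])
E
```

```text
time: 12.75
ee_pos: [0.5763, -0.3007, 0.1203]
orientation: [[0.803, -0.596, -0.003], [-0.596, -0.803, 0.002], [-0.004, 0.001, -1.0]]
ft_force: [-0.1, -0.3, -0.5]
opening: 0.0548
time: 13.08
ee_pos: [0.5133, -0.3026, 0.1729]
orientation: [[0.801, -0.599, -0.001], [-0.599, -0.801, -0.002], [0.0, 0.002, -1.0]]
ft_force: [-0.5, -0.2, -0.7]
opening: 0.0501
[ 0.5167563  -0.30176012  0.17194162] 0.04995312641587224 [-0.39228    -0.48826665  0.37904752]
```

View pics/s11.png

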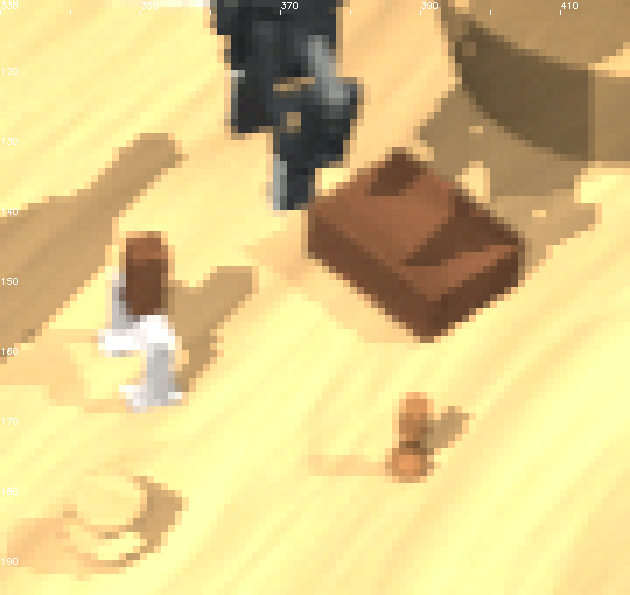

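View pics/t11.png

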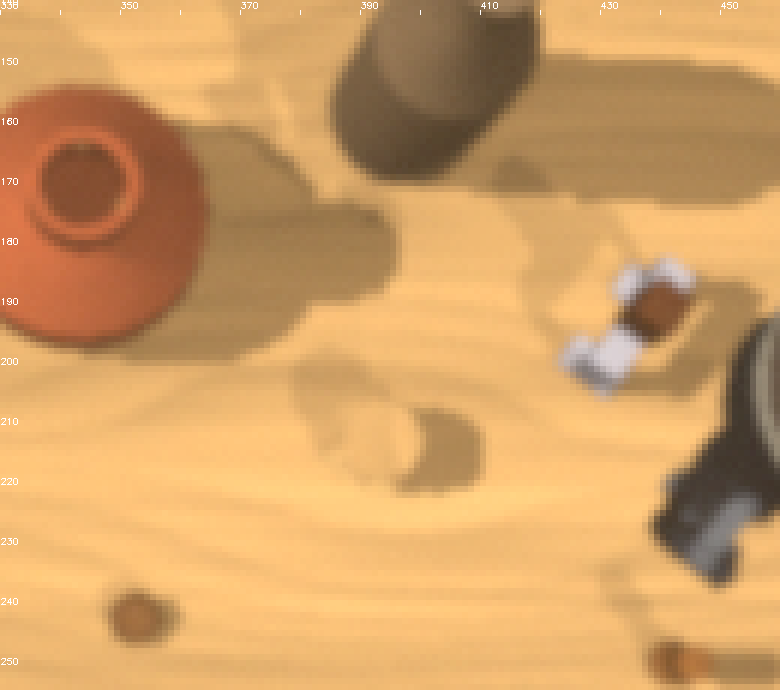

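Puller and cap both stand upright, with nothing else disturbed. Next is the die, so I need its yaw and the exact mouth centre.

```bash
python3 - <<'E'
from h import *
b=blob("pics/top11.png",(332,155,357,185),lambda h:h[...,2]<95);print("hole",b[0],b[1],plane("top",*b[0],.13))
b=blob("pics/side11.png",(285,160,315,182),lambda h:(h[...,0]<13)&(h[...,1]>140)&(h[...,2]<130));print("hole side",b[0],b[1],plane("side",*b[0],.13))
for n,(x0,y0,w,h) in(("top",(203,234,20,20)),("side",(270,287,20,20))):
    im=cv2.imread(f"pics/{n}11.png")[y0:y0+h,x0:x0+w]
    im=cv2.resize(im,None,fx=24,fy=24,interpolation=cv2.INTER_NEAREST)
    for k in range(0,w,5):cv2.putText(im,str(x0+k),(k*24,10),0,.35,(0,0,0),1);cv2.putText(im,str(y0+k),(0,k*24+8),0,.35,(0,0,0),1)
    cv2.imwrite(f"pics/dz_{n}.png",im)
a=cv2.imread("pics/dz_top.png");c=cv2.imread("pics/dz_side.png");cv2.imwrite("pics/dz.png",cv2.resize(np.hstack([a,c]),(800,400),interpolation=cv2.INTER_NEAREST))
E
```

```text
hole [343.2 169.8] (np.int32(337), np.int32(164), np.int32(349), np.int32(176), np.int32(122)) [ 0.61831648 -0.05199666  0.13      ]
hole side [306.6 179.4] (np.int32(302), np.int32(176), np.int32(313), np.int32(181), np.int32(44)) [ 0.58050029 -0.04643134  0.13      ]
```

View pics/dz.png

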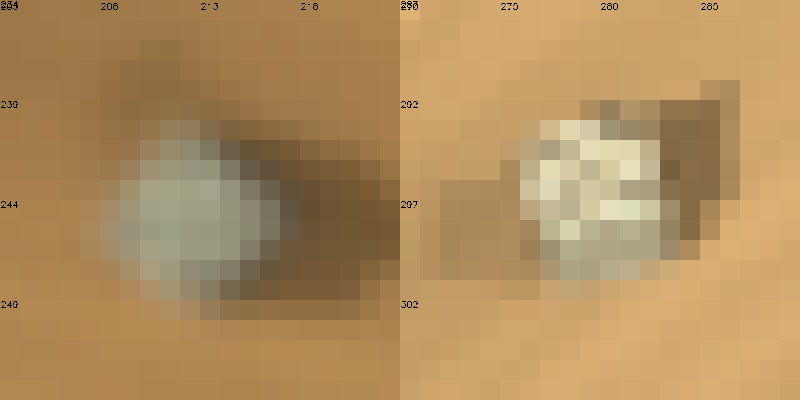

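```bash
python3 - <<'E'
from h import *
k=8
def up(n,x0,y0,x1,y1):
    im=cv2.imread(f"pics/{n}11.png")[y0:y1,x0:x1]; return cv2.resize(im,None,fx=k,fy=k,interpolation=cv2.INTER_CUBIC)
def back(p,x0,y0): return (np.asarray(p)+.5)/k-.5+[x0,y0]
for n,r,z in(("top",(200,232,226,256),.024),("side",(266,284,294,308),.02)):
    h=cv2.cvtColor(up(n,*r),cv2.COLOR_BGR2HSV);
    for th in(80,95):
        m=(h[...,1]<th).astype(np.uint8);c=max(cv2.findContours(m,0,1)[0],key=cv2.contourArea)
        P=np.array([plane(n,*back(q[0],r[0],r[1]),z)[:2]*1e3 for q in c],np.float32)
        print(n,th,cv2.minAreaRect(P))
r=(328,152,360,190);u=up("top",*r).astype(int)
g=cv2.cvtColor(u.astype(np.uint8),cv2.COLOR_BGR2GRAY).astype(int)
print("col343 rows",[(r[1]+i,g[int((i+.5)*k),int((343.5-r[0]+.5)*k)]) for i in range(5,32)])
print("row170 cols",[(r[0]+i,g[int((170-r[1]+.5)*k),int((i+.5)*k)]) for i in range(4,30)])
E
```

```text
top 80 ((430.0121154785156, 288.2658386230469), (19.48354721069336, 19.46274185180664), 50.33080291748047)
top 95 ((430.01507568359375, 288.262939453125), (21.458106994628906, 20.804243087768555), 54.12107467651367)
side 80 ((428.12445068359375, 292.6263427734375), (19.901491165161133, 26.938941955566406), 48.25077819824219)
side 95 ((427.9652404785156, 292.7061462402344), (21.477375030517578, 28.644500732421875), 49.52946853637695)
col343 rows [(157, np.int64(71)), (158, np.int64(71)), (159, np.int64(72)), (160, np.int64(74)), (161, np.int64(83)), (162, np.int64(85)), (163, np.int64(77)), (164, np.int64(67)), (165, np.int64(55)), (166, np.int64(55)), (167, np.int64(58)), (168, np.int64(57)), (169, np.int64(57)), (170, np.int64(57)), (171, np.int64(58)), (172, np.int64(59)), (173, np.int64(58)), (174, np.int64(59)), (175, np.int64(58)), (176, np.int64(62)), (177, np.int64(75)), (178, np.int64(86)), (179, np.int64(78)), (180, np.int64(60)), (181, np.int64(62)), (182, np.int64(76)), (183, np.int64(85))]
row170 cols [(332, np.int64(92)), (333, np.int64(91)), (334, np.int64(94)), (335, np.int64(90)), (336, np.int64(77)), (337, np.int64(60)), (338, np.int64(58)), (339, np.int64(59)), (340, np.int64(59)), (341, np.int64(58)), (342, np.int64(59)), (343, np.int64(58)), (344, np.int64(58)), (345, np.int64(58)), (346, np.int64(58)), (347, np.int64(58)), (348, np.int64(57)), (349, np.int64(57)), (350, np.int64(65)), (351, np.int64(80)), (352, np.int64(87)), (353, np.int64(73)), (354, np.int64(65)), (355, np.int64(61)), (356, np.int64(62)), (357, np.int64(62))]
```

The mouth centre is about (0.617,-0.0525). The die is at (0.4295,0.2895) with edges near 50°/-40°. I'll go over the tray.

```bash
python3 -m crank '{"claw":[4,4,4,4,4,4,4,4,4,4],"dp":[[-0.58,3.9,0],[-0.58,3.9,0],[-0.58,3.9,0],[-0.58,3.9,0],[-0.58,3.9,0],[-0.58,3.9,0],[-0.58,3.9,0],[-0.58,3.9,0],[-0.58,3.9,0],[-0.58,3.9,0]],"spin":[-0.006,-0.006,-0.006,-0.006,-0.006,-0.006,-0.006,-0.006,-0.006,-0.006]}' 40;python3 -m crank '{"claw":[4,4,4,4,4,4,4],"dp":[[-0.58,3.9,0],[-0.58,3.9,0],[-0.58,3.9,0],[-0.58,3.9,-1],[-0.58,3.9,-2],[0,0,-3],[0,0,0]],"spin":[0,0,0,0,0,0,0]}'
```

```text
time: 14.02
ee_pos: [0.4596, 0.0914, 0.1711]
orientation: [[0.766, -0.643, 0.001], [-0.643, -0.766, 0.001], [0.0, -0.001, -1.0]]
ft_force: [1.3, 0.1, 0.4]
opening: 0.0401
time: 14.6
ee_pos: [0.4281, 0.2837, 0.108]
orientation: [[0.769, -0.639, -0.005], [-0.639, -0.769, -0.002], [-0.003, 0.005, -1.0]]
ft_force: [-1.0, -2.3, -0.6]
opening: 0.04
```

```bash
python3 -m crank '{"claw":[4,4,4],"dp":[[0.1,0.5,-1],[0,0,-2.4],[0,0,0]],"spin":[0,0,0]}';python3 - <<'E'
from h import *
for n in("side","top"):cv2.imwrite(f"pics/{n}12.png",manip.camera(n)[:,:,::-1])
crop("pics/side12.png","pics/s12.png",240,230,90,90,7);crop("pics/top12.png","pics/t12.png",180,200,100,80,7)
s=manip.sense();print(s['ee_pos'],s['opening'],s['ft_force'])
E
```

```text
time: 14.85
ee_pos: [0.4316, 0.2854, 0.0759]
orientation: [[0.765, -0.644, -0.002], [-0.644, -0.765, -0.002], [-0.0, 0.003, -1.0]]
ft_force: [0.6, -1.4, -1.1]
opening: 0.0399
[0.43237727 0.28603612 0.07839512] 0.039618601292835745 [0.69151615 0.58769996 0.16700756]
```

View pics/s12.png

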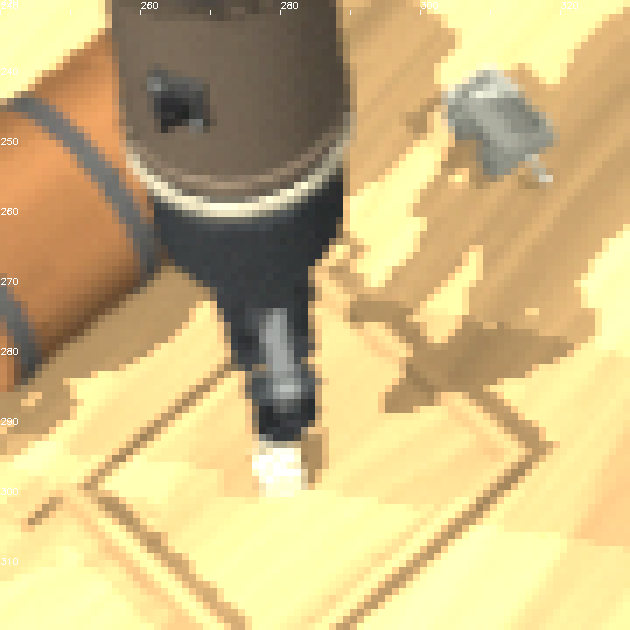

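View pics/t12.png

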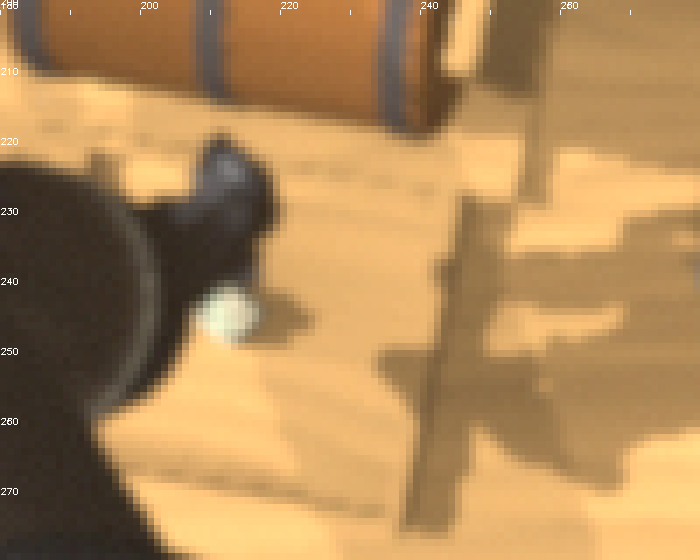

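The gripper hovers over the tray with the die directly below the tips at side (279,297) and top (212,245). Now I'll correct by a few mm and descend.

```bash
python3 -m crank '{"claw":[4,4,4,4,4,4],"dp":[[-0.25,0.35,-1.5],[0,0,-2],[0,0,-1.6],[0,0,-1],[0,0,-0.5],[0,0,0]],"spin":[0,0,0,0,0,0]}' 40;python3 -m crank '{"claw":[4],"dp":[[0,0,0]],"spin":[0]}'
```

```text
time: 15.45
ee_pos: [0.4297, 0.2898, 0.0121]
orientation: [[0.765, -0.644, -0.0], [-0.644, -0.765, -0.0], [0.0, 0.0, -1.0]]
ft_force: [0.1, 0.1, 0.2]
opening: 0.0401
time: 15.53
ee_pos: [0.43, 0.2902, 0.0128]
orientation: [[0.765, -0.644, 0.001], [-0.644, -0.765, 0.0], [0.0, -0.001, -1.0]]
ft_force: [-0.8, 0.2, 1.1]
opening: 0.04
```

```bash
python3 -m crank '{"claw":[3,2,1,1,1,1,1],"dp":[[0,0,-0.15],[0,0,0],[0,0,0],[0,0,0],[0,0,0],[0,0,3],[0,0,3]],"spin":[0,0,0,0,0,0,0]}' 40;python3 -m crank '{"claw":[1,1,1],"dp":[[0,0,4],[0,0,3],[0,0,0]],"spin":[0,0,0]}';python3 - <<'E'
from h import *
for n in("side","top"):cv2.imwrite(f"pics/{n}13.png",manip.camera(n)[:,:,::-1])
crop("pics/side13.png","pics/s13.png",240,220,90,90,7);crop("pics/top13.png","pics/t13.png",180,200,100,80,7)
s=manip.sense();print(s['ee_pos'],s['opening'],s['ft_force'])
E
```

```text
time: 16.12
ee_pos: [0.4283, 0.2892, 0.0702]
orientation: [[0.766, -0.643, -0.003], [-0.643, -0.766, -0.002], [-0.001, 0.003, -1.0]]
ft_force: [0.7, 0.4, -0.0]
opening: 0.0168
time: 16.37
ee_pos: [0.4319, 0.2925, 0.1467]
orientation: [[0.765, -0.643, 0.008], [-0.643, -0.765, 0.006], [0.002, -0.009, -1.0]]
ft_force: [1.7, 0.6, -0.7]
opening: 0.0166
[0.43023142 0.29046556 0.14209008] 0.01702424492574448 [ 0.17854581 -0.62086172 -0.64711853]
```

View pics/s13.png

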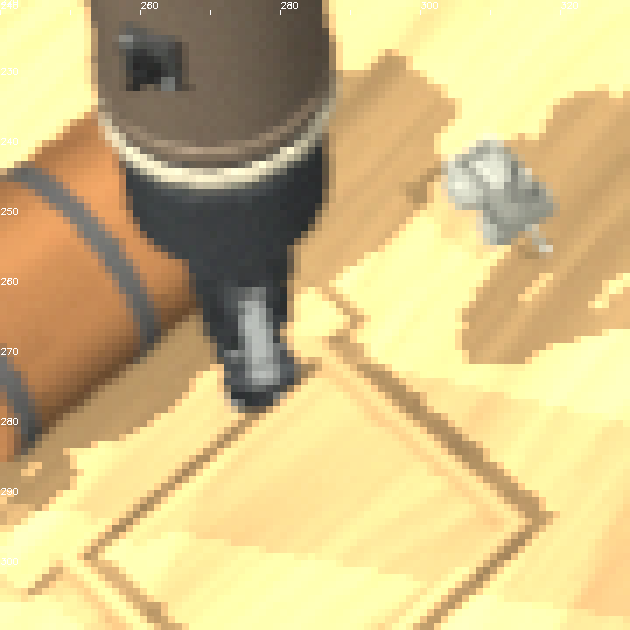

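The die is held (17 mm opening) and the tray is empty. I'll carry it to the jar mouth.

```bash
python3 -m crank '{"claw":[1,1,1,1,1,1,1,1,1,1],"dp":[[0,0,3],[1.9,-3.4,0],[1.9,-3.4,0],[1.9,-3.4,0],[1.9,-3.4,0],[1.9,-3.4,0],[1.9,-3.4,0],[1.9,-3.4,0],[1.9,-3.4,0],[1.9,-3.4,0]],"spin":[0,0,0,0,0,0,0,0,0,0]}' 40;python3 -m crank '{"claw":[1,1,1],"dp":[[1.6,-3.5,0],[0,0,0],[0,0,0]],"spin":[0,0,0]}';python3 - <<'E'
from h import *
for n in("side",):cv2.imwrite(f"pics/{n}14.png",manip.camera(n)[:,:,::-1])
crop("pics/side14.png","pics/s14.png",265,120,80,80,7)
s=manip.sense();p=s['ee_pos'];print(p,s['opening'],s['ft_force'])
print(proj("side",p).round(1),proj("side",[.617,-.0525,.13]).round(1))
E
```

```text
time: 17.3
ee_pos: [0.6002, -0.018, 0.169]
orientation: [[0.765, -0.643, -0.002], [-0.643, -0.765, -0.0], [-0.002, 0.002, -1.0]]
ft_force: [0.1, 1.1, 0.5]
opening: 0.0166
time: 17.55
ee_pos: [0.616, -0.0544, 0.1684]
orientation: [[0.762, -0.647, -0.003], [-0.647, -0.762, -0.001], [-0.002, 0.003, -1.0]]
ft_force: [-0.8, 0.9, 0.3]
opening: 0.0167
[ 0.61560741 -0.0517035   0.16876963] 0.016465067427092053 [ 0.30220204  1.21543567 -0.17635654]
[298.5 165.5] [298.8 173.4]
```

View pics/s14.png

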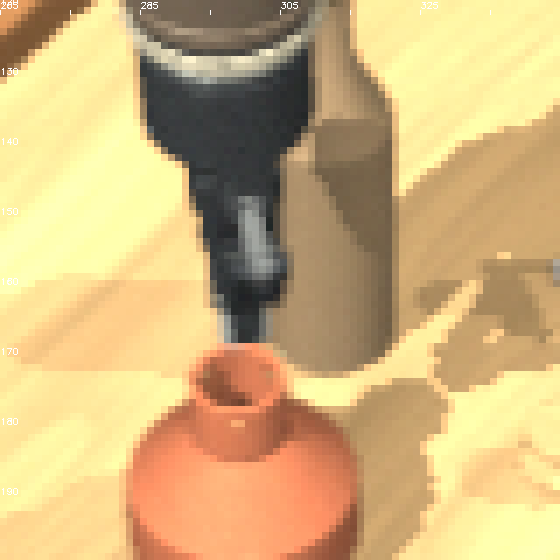

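The gripper tip is centred above the open mouth (finger at (299,168), mouth (298.5,173)). I'll lower and release.

```bash
python3 -m crank '{"claw":[1,1,1,1,1,1],"dp":[[0.1,0,-1.2],[0,0,-1],[0,0,-0.7],[0,0,-0.4],[0,0,0],[0,0,0]],"spin":[0,0,0,0,0,0]}' 40;python3 - <<'E'
from h import *
s=manip.sense();p=s['ee_pos'];print(p,s['opening'],s['ft_force'])
E
```

```text
time: 18.1
ee_pos: [0.6172, -0.0506, 0.1372]
orientation: [[0.766, -0.643, -0.001], [-0.643, -0.766, 0.0], [-0.001, 0.0, -1.0]]
ft_force: [-0.6, -0.3, -0.1]
opening: 0.0166
[ 0.61719446 -0.05058213  0.13715703] 0.016627626801523205 [-0.59845795 -0.27939519 -0.0969439 ]
```

```bash
python3 -m crank '{"claw":[1,1,2.2,3,4,4,4,4,4],"dp":[[0,-0.18,-0.35],[0,0,0],[0,0,0],[0,0,0],[0,0,0],[0,0,2],[0,0,3],[-2.5,-1,2],[-3.5,-1,0]],"spin":[0,0,0,0,0,0,0,0,0]}' 40;python3 - <<'E'
from h import *
for n in("side","top"):cv2.imwrite(f"pics/{n}15.png",manip.camera(n)[:,:,::-1])
crop("pics/side15.png","pics/s15.png",265,120,80,80,7);crop("pics/top15.png","pics/t15.png",310,130,120,100,6)
s=manip.sense();p=s['ee_pos'];print(p,s['opening'],s['ft_force'])
E
```

```text
time: 18.85
ee_pos: [0.5613, -0.0718, 0.2082]
orientation: [[0.766, -0.642, 0.009], [-0.642, -0.767, 0.0], [0.006, -0.006, -1.0]]
ft_force: [0.1, -0.8, 1.0]
opening: 0.0401
[ 0.55290176 -0.07495023  0.20445229] 0.04031013830941513 [ 0.27502974 -1.09235353  0.28617704]
```

View pics/s15.png

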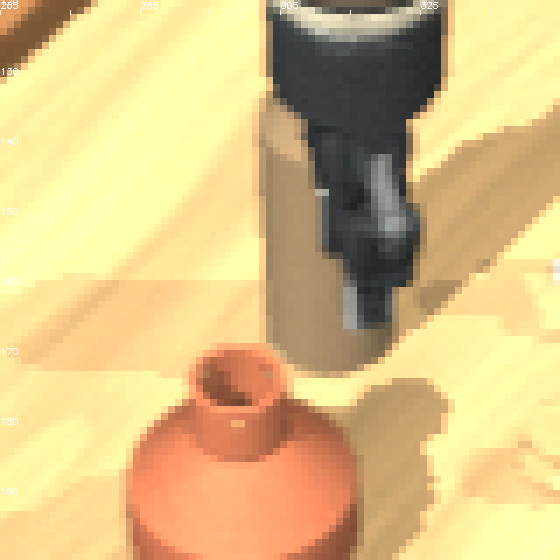

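View pics/t15.png

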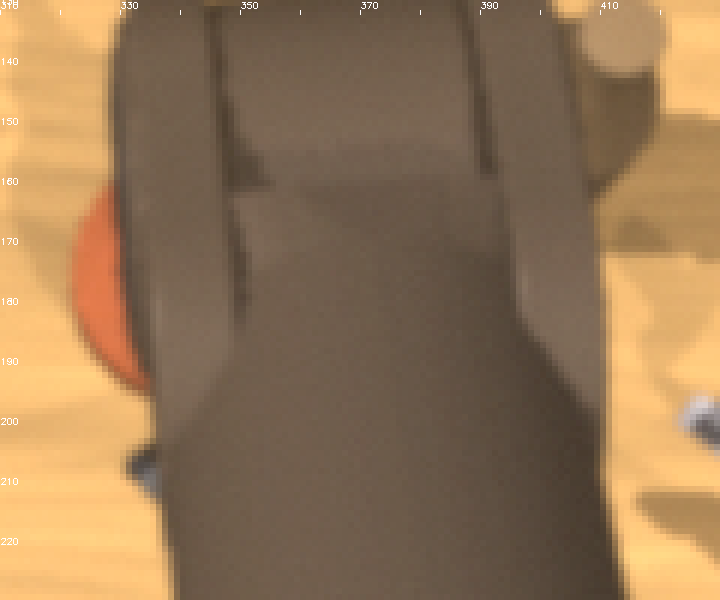

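The die is gone from the gripper and the mouth at (298,174) shows nothing stuck, so it is inside. Next is the token at (0.444,-0.083).

```bash
python3 -m crank '{"claw":[4.5,4.5,4.5,4.5,4.5,4.5,4.5,4.5],"dp":[[-2.7,-0.2,-2],[-2.7,-0.2,-2],[-2.7,-0.2,-2.5],[-2.7,-0.2,-2.5],[0,0,-2],[0,0,-2],[0,0,-1],[0,0,0]],"spin":[0,0,0,0,0,0,0,0]}' 40;python3 - <<'E'
from h import *
for n in("side","top"):cv2.imwrite(f"pics/{n}16.png",manip.camera(n)[:,:,::-1])
crop("pics/side16.png","pics/s16.png",310,160,80,80,7);crop("pics/top16.png","pics/t16.png",320,210,70,60,8)
s=manip.sense();p=s['ee_pos'];print(p,s['opening'],s['ft_force'])
E
```

```text
time: 19.62
ee_pos: [0.4484, -0.0806, 0.0624]
orientation: [[0.766, -0.643, -0.003], [-0.643, -0.766, 0.0], [-0.003, 0.002, -1.0]]
ft_force: [-0.9, 0.4, 0.1]
opening: 0.0449
[ 0.44997708 -0.08059028  0.06427654] 0.04506013822731098 [ 0.86812389 -0.07408505 -0.11090424]
```

View pics/s16.png

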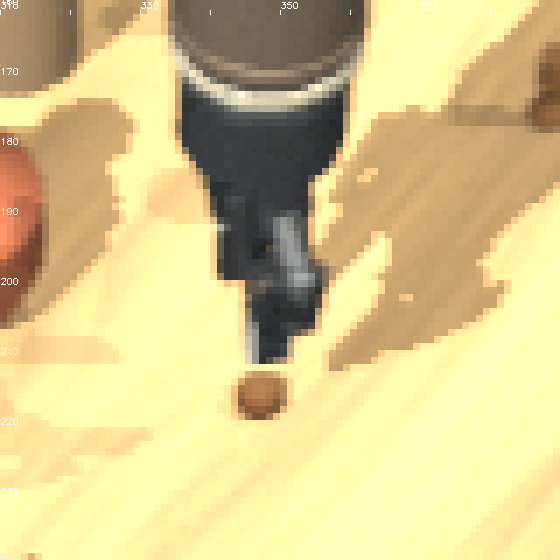

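View pics/t16.png

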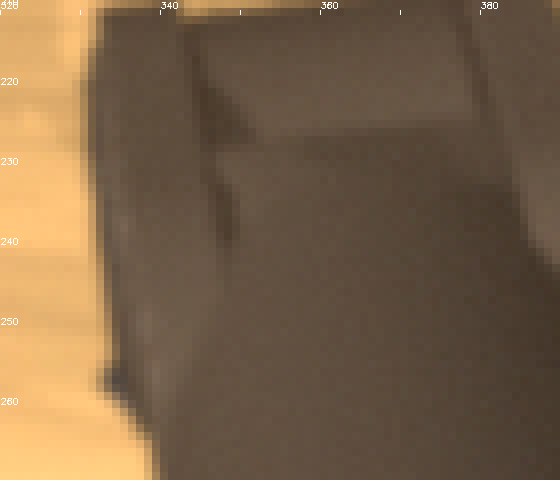

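The token at side (347,216) lies just below the tips. I'll correct about 6 mm and descend.

```bash
python3 -m crank '{"claw":[4.5,4.5,4.5,4.5,4.5,4.5,4.5],"dp":[[-0.55,-0.25,-1],[0,0,-1.6],[0,0,-1.6],[0,0,-1],[0,0,-0.4],[0,0,0],[0,0,0]],"spin":[0,0,0,0,0,0,0]}' 40;python3 - <<'E'
from h import *
s=manip.sense();p=s['ee_pos'];print(p,s['opening'],s['ft_force'])
E
```

```text
time: 20.3
ee_pos: [0.4448, -0.0833, 0.0088]
orientation: [[0.766, -0.643, 0.001], [-0.643, -0.766, -0.0], [0.001, -0.001, -1.0]]
ft_force: [-0.4, 0.1, 0.3]
opening: 0.0451
[ 0.44476245 -0.08326778  0.00877124] 0.04510122386034291 [-0.43600713  0.06753306  0.31572483]
```

```bash
python3 -m crank '{"claw":[4.5,3.5,2.8,1.8,1.8,1.8,1.8],"dp":[[0,0,-0.45],[0,0,0],[0,0,0],[0,0,0],[0,0,0],[0,0,0],[0,0,0]],"spin":[0,0,0,0,0,0,0]}' 40;python3 -m crank '{"claw":[1.8,1.8,1.8,1.8,1.8,1.8],"dp":[[0,0,1],[0,0,3],[0,0,4],[0,0,4],[0,0,0],[0,0,0]],"spin":[0,0,0,0,0,0]}';python3 - <<'E'
from h import *
for n in("side","top"):cv2.imwrite(f"pics/{n}17.png",manip.camera(n)[:,:,::-1])
crop("pics/side17.png","pics/s17.png",310,150,80,80,7)
s=manip.sense();p=s['ee_pos'];print(p,s['opening'],s['ft_force'])
E
```

```text
time: 20.88
ee_pos: [0.4441, -0.0834, 0.004]
orientation: [[0.765, -0.644, 0.001], [-0.644, -0.765, -0.0], [0.001, -0.0, -1.0]]
ft_force: [-0.3, 0.6, 5.5]
opening: 0.0211
time: 21.38
ee_pos: [0.4456, -0.0836, 0.1258]
orientation: [[0.765, -0.644, 0.005], [-0.644, -0.765, -0.001], [0.005, -0.003, -1.0]]
ft_force: [-0.4, 0.3, -0.7]
opening: 0.021
[ 0.443437   -0.08346578  0.12317069] 0.021430748410036792 [-0.51975577 -0.38325779 -0.79919835]
```

View pics/s17.png

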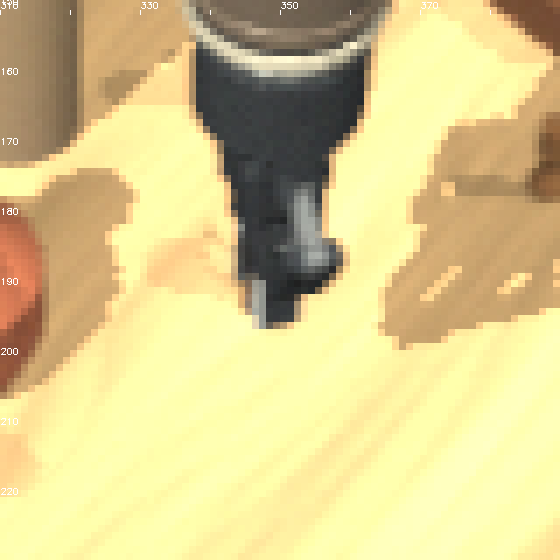

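The shelf at (347,216) is empty, so the token is held behind the near finger. I'll carry it to the mouth.

```bash
python3 -m crank '{"claw":[1.8,1.8,1.8,1.8,1.8,1.8,1.8,1.8,1.8,1.8],"dp":[[0,0,3],[1.5,0.3,1.7],[2.8,0.5,0],[3,0.5,0],[3,0.5,0],[3,0.5,0],[2.5,0.5,0],[1.6,0.3,0],[0,0,0],[0,0,0]],"spin":[0,0,0,0,0,0,0,0,0,0]}' 40;python3 - <<'E'
from h import *
cv2.imwrite(f"pics/side18.png",manip.camera("side")[:,:,::-1])
crop("pics/side18.png","pics/s18.png",265,120,80,80,7)
s=manip.sense();p=s['ee_pos'];print(p,s['opening'],s['ft_force'])
E
```

```text
time: 22.32
ee_pos: [0.6172, -0.0518, 0.168]
orientation: [[0.766, -0.643, -0.004], [-0.643, -0.766, 0.0], [-0.003, 0.002, -1.0]]
ft_force: [0.1, 0.0, -0.6]
opening: 0.0213
[ 0.61656735 -0.05224088  0.16841384] 0.020851316186636753 [-0.36630883  0.08719178 -0.08373805]
```

View pics/s18.png

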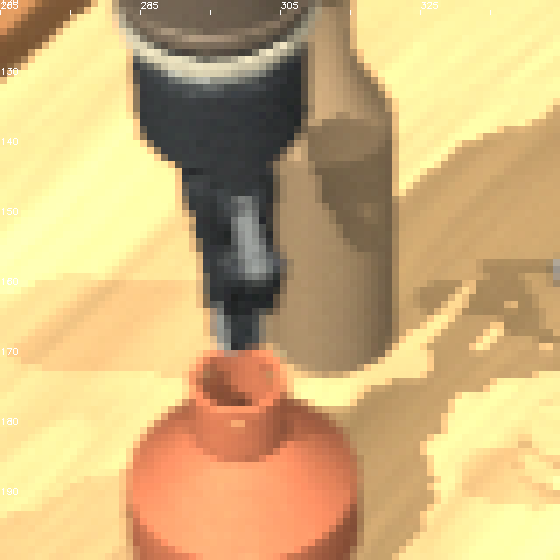

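```bash
python3 -m crank '{"claw":[1.8,1.8,1.8,1.8,1.8,1.8],"dp":[[0.05,-0.02,-1.2],[0,0,-1],[0,0,-0.7],[0,0,-0.3],[0,0,0],[0,0,0]],"spin":[0,0,0,0,0,0]}' 40;python3 - <<'E'
from h import *
s=manip.sense();p=s['ee_pos'];print(p,s['opening'],s['ft_force'])
E
```

```text
time: 22.87
ee_pos: [0.6182, -0.0526, 0.1383]
orientation: [[0.765, -0.644, -0.0], [-0.644, -0.765, -0.0], [-0.0, 0.0, -1.0]]
ft_force: [0.0, 0.0, 0.1]
opening: 0.021
[ 0.61824034 -0.05259942  0.13833567] 0.021005193498787177 [0.0346112  0.01155088 0.09662623]
```

```bash
python3 -m crank '{"claw":[1.8,1.8,2.6,3.4,4.2,4.2,4.2,4.2,4.2],"dp":[[-0.1,0,-0.2],[0,0,0],[0,0,0],[0,0,0],[0,0,0],[0,0,1],[0,0,3],[-2.5,-1,3],[-3.5,-1,0]],"spin":[0,0,0,0,0,0,0,0,0]}' 40;python3 - <<'E'
from h import *
for n in("side","top"):cv2.imwrite(f"pics/{n}19.png",manip.camera(n)[:,:,::-1])
crop("pics/side19.png","pics/s19.png",265,120,80,80,7)
s=manip.sense();p=s['ee_pos'];print(p,s['opening'],s['ft_force'])
E
```

```text
time: 23.62
ee_pos: [0.562, -0.0714, 0.2124]
orientation: [[0.767, -0.642, 0.01], [-0.642, -0.767, 0.0], [0.008, -0.007, -1.0]]
ft_force: [0.6, -0.7, 0.4]
opening: 0.0416
[ 0.55340442 -0.07457726  0.20804119] 0.04180834980712442 [-0.0941447   0.3763981   0.64140707]
```

View pics/s19.png

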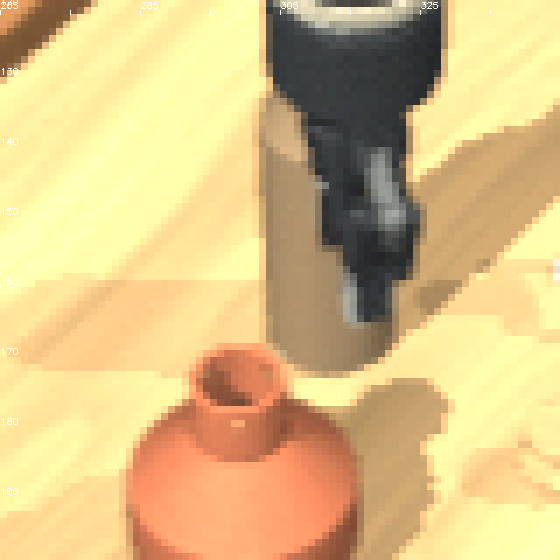

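The mouth at (298,174) is clear and the gripper is empty, so the token is in. Next is the peg.

```bash
python3 -m crank '{"claw":[4.2,4.2,4.2,4.2,4.2,4.2,4.2,4.2,4.2,4.2],"dp":[[-1.77,-3.54,0],[-1.77,-3.54,0],[-1.77,-3.54,0],[-1.77,-3.54,-1],[-1.77,-3.54,-2],[-1.77,-3.54,-2],[-1.77,-3.54,-2],[0,0,-2],[0,0,-2],[0,0,0]],"spin":[0,0,0,0,0,0,0,0,0,0]}' 40;python3 - <<'E'
from h import *
for n in("side","top"):cv2.imwrite(f"pics/{n}20.png",manip.camera(n)[:,:,::-1])
crop("pics/side20.png","pics/s20.png",345,110,80,80,7);crop("pics/top20.png","pics/t20.png",400,210,90,60,7)
s=manip.sense();p=s['ee_pos'];print(p,s['opening'],s['ft_force'])
E
```

```text
time: 24.55
ee_pos: [0.4345, -0.3136, 0.0972]
orientation: [[0.764, -0.645, -0.004], [-0.645, -0.764, 0.003], [-0.005, 0.001, -1.0]]
ft_force: [-0.6, -0.6, -0.2]
opening: 0.0421
[ 0.43687626 -0.31347423  0.10033357] 0.04179560611910044 [-0.8941981   0.17203805 -0.29144262]
```

View pics/s20.png

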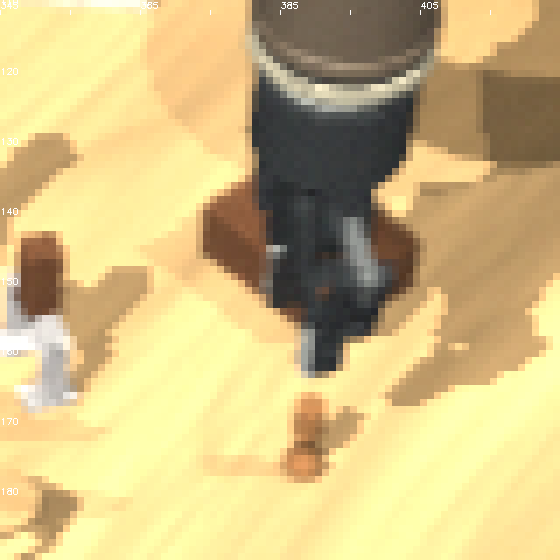

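View pics/t20.png

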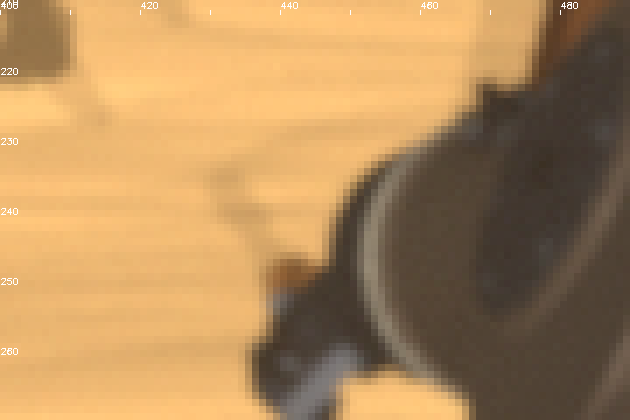

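```bash
python3 - <<'E'
from h import *
print("box near corners top-face", plane("side",373.5,143.5,.035),plane("side",389.5,152.5,.035),plane("side",404,140,.035))
print(plane("top",477,207,.035),plane("top",473,235,.035),plane("top",499,243,.035))
E
```

```text
box near corners top-face [ 0.54262457 -0.40087535  0.035     ] [ 0.4706756  -0.39504487  0.035     ] [ 0.46132425 -0.48241092  0.035     ]
[ 0.5434966  -0.40823256  0.035     ] [ 0.46967048 -0.39676907  0.035     ] [ 0.45027994 -0.46411645  0.035     ]
```

The peg is unchanged at side (388,172), and the card box's near corner (0.47,-0.396) clears the fingers. Descending.

```bash
python3 -m crank '{"claw":[4.2,4.2,4.2,4.2,4.2,4.2],"dp":[[-0.78,-0.9,0],[0,0,-2.5],[0,0,-2.5],[0,0,-1.6],[0,0,-0.3],[0,0,0]],"spin":[0,0,0,0,0,0]}' 40;python3 - <<'E'
from h import *
s=manip.sense();p=s['ee_pos'];print(p,s['opening'],s['ft_force'])
E
```

```text
time: 25.15
ee_pos: [0.4289, -0.3232, 0.0315]
orientation: [[0.766, -0.643, -0.0], [-0.643, -0.766, -0.0], [-0.0, 0.0, -1.0]]
ft_force: [-0.1, -0.8, 0.5]
opening: 0.0421
[ 0.42886735 -0.32315368  0.03147048] 0.04207838953098382 [-0.10389228 -0.80458308  0.49301384]
```

```bash
python3 -m crank '{"claw":[3.2,2.4,1.6,1,1,1,1],"dp":[[0,0,-0.1],[0,0,0],[0,0,0],[0,0,0],[0,0,0],[0,0,0],[0,0,0]],"spin":[0,0,0,0,0,0,0]}' 40;python3 -m crank '{"claw":[1,1,1,1,1,1],"dp":[[0,0,1],[0,0,3],[0,0,4],[0,0,4],[0,0,4],[0,0,0]],"spin":[0,0,0,0,0,0]}';python3 - <<'E'
from h import *
for n in("side","top"):cv2.imwrite(f"pics/{n}21.png",manip.camera(n)[:,:,::-1])
crop("pics/side21.png","pics/s21.png",345,90,80,80,7)
s=manip.sense();p=s['ee_pos'];print(p,s['opening'],s['ft_force'])
E
```

```text
time: 25.73
ee_pos: [0.4297, -0.3234, 0.0314]
orientation: [[0.765, -0.643, 0.002], [-0.643, -0.765, -0.001], [0.002, -0.0, -1.0]]
ft_force: [-0.6, 0.3, 7.2]
opening: 0.0144
time: 26.23
ee_pos: [0.4326, -0.3247, 0.199]
orientation: [[0.765, -0.643, 0.011], [-0.643, -0.766, -0.007], [0.013, -0.002, -1.0]]
ft_force: [0.9, 0.2, -0.3]
opening: 0.0143
[ 0.42992688 -0.32348633  0.19302647] 0.013940299096250008 [-0.25104985  0.17322395 -0.0302119 ]
```

View pics/s21.png

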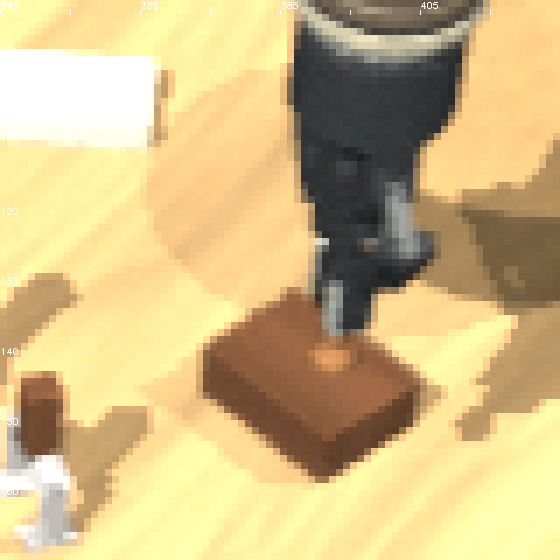

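```bash
python3 - <<'E'
from h import *
s=manip.sense();p=s['ee_pos'];R=s['orientation'];print(p,R[:,2])
for d in(0,.0315):print(proj("side",p-[0,0,d]).round(1))
print("near finger tip",proj("side",p-.02*R[:,0]).round(1))
b=blob("pics/side21.png",(380,134,402,146),lambda h:(h[...,2]>140)&(h[...,1]>130));print(b[0],b[1])
E
```

```text
[ 0.42992688 -0.32348633  0.19302647] [ 0.00407822 -0.00295263 -0.99998732]
[393.6 135.8]
[392.6 142.7]
near finger tip [395.6 139.9]
[391.6 140.7] (np.int32(390), np.int32(140), np.int32(393), np.int32(142), np.int32(9))
```

The peg's base shows at (391.6,140.7) below the tips; the offset from prediction is explained by the arm still settling when the picture was taken. I'll carry it to the mouth.

```bash
python3 -m crank '{"claw":[1,1,1,1,1,1,1,1,1,1],"dp":[[1.2,1.8,0.7],[2.1,3,0],[2.1,3,0],[2.1,3,0],[2.1,3,0],[2.1,3,0],[2.1,3,0],[2.1,3,0],[2,3,0],[0.8,1.3,0]],"spin":[0,0,0,0,0,0,0,0,0,0]}' 40;python3 -m crank '{"claw":[1,1,1],"dp":[[0,0,0],[0,0,0],[0,0,0]],"spin":[0,0,0]}';python3 - <<'E'
from h import *
for n in("side","top"):cv2.imwrite(f"pics/{n}22.png",manip.camera(n)[:,:,::-1])
crop("pics/side22.png","pics/s22.png",265,110,80,80,7)
s=manip.sense();p=s['ee_pos'];print(p,s['opening'],s['ft_force'])
print(proj("side",p-[0,0,.0315]).round(1))
E
```

```text
time: 27.17
ee_pos: [0.6171, -0.0459, 0.196]
orientation: [[0.769, -0.639, -0.001], [-0.639, -0.769, 0.003], [-0.003, -0.002, -1.0]]
ft_force: [0.3, 0.9, 0.4]
opening: 0.0143
time: 27.42
ee_pos: [0.6149, -0.0534, 0.1963]
orientation: [[0.765, -0.644, -0.002], [-0.644, -0.765, -0.001], [-0.001, 0.002, -1.0]]
ft_force: [0.4, -0.4, 0.4]
opening: 0.0144
[ 0.61508424 -0.05389059  0.19676769] 0.014260202060420979 [-0.21442245  0.13456081 -1.81267083]
[299.1 165.9]
```

View pics/s22.png

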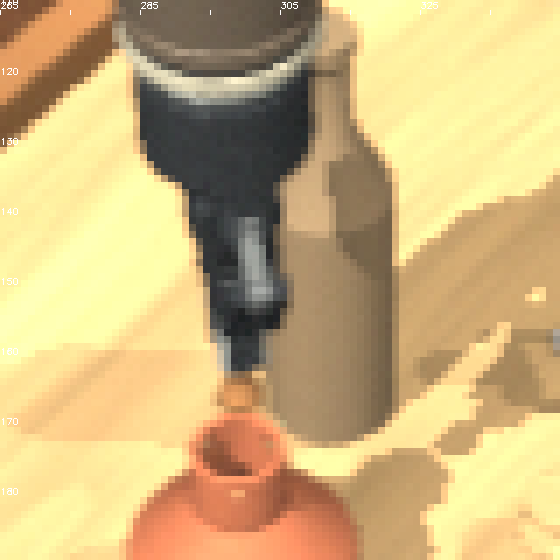

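The peg hangs straight, with its base at (299,166) as predicted above the mouth. I'll lower it into the neck.

```bash
python3 -m crank '{"claw":[1,1,1,1,1,1],"dp":[[0.2,0.12,-0.6],[0,0,-0.8],[0,0,-0.8],[0,0,-0.8],[0,0,0],[0,0,0]],"spin":[0,0,0,0,0,0]}' 40;python3 -m crank '{"claw":[1,1,1,1,1,1],"dp":[[0,0,-0.6],[0,0,-0.6],[0,0,-0.6],[0,0,-0.4],[0,0,0],[0,0,0]],"spin":[0,0,0,0,0,0]}'
```

```text
time: 28.02
ee_pos: [0.6174, -0.0508, 0.1661]
orientation: [[0.765, -0.644, -0.002], [-0.644, -0.765, 0.0], [-0.001, 0.001, -1.0]]
ft_force: [-0.0, -0.1, 0.2]
opening: 0.0144
time: 28.52
ee_pos: [0.6177, -0.0506, 0.1448]
orientation: [[0.765, -0.643, -0.001], [-0.643, -0.765, 0.0], [-0.0, 0.0, -1.0]]
ft_force: [-0.2, 1.2, -0.5]
opening: 0.0141
```

No contact force and the base is inside the neck. Release, retreat, look.

```bash
python3 -m crank '{"claw":[1,2,3,4,4.2,4.2,4.2,4.2],"dp":[[0,-0.15,0],[0,0,0],[0,0,0],[0,0,0],[0,0,2],[0,0,3.5],[0,0,3.5],[0,0,2]],"spin":[0,0,0,0,0,0,0,0]}' 40;python3 -m crank '{"claw":[4.2,4.2,4.2,4.2,4.2,4.2,4.2,4.2],"dp":[[-2,-1,1],[-3,-2.5,0],[-3,-2.5,0],[-3,-2.5,0],[-3,-2.5,0],[-3,-2.5,0],[-2,-2.5,0],[0,-3,0]],"spin":[0,0,0,0,0,0,0,0]}';python3 - <<'E'
from h import *
for n in("side","top"):cv2.imwrite(f"pics/{n}23.png",manip.camera(n)[:,:,::-1])
s=manip.sense();p=s['ee_pos'];print(p,s['opening'],s['ft_force'])
E
```

```text
time: 29.18
ee_pos: [0.6191, -0.0519, 0.2591]
orientation: [[0.766, -0.643, 0.004], [-0.643, -0.766, 0.0], [0.003, -0.003, -1.0]]
ft_force: [0.8, -0.1, -0.3]
opening: 0.0418
time: 29.85
ee_pos: [0.4239, -0.2428, 0.2658]
orientation: [[0.765, -0.644, -0.001], [-0.644, -0.765, -0.001], [-0.0, 0.001, -1.0]]
ft_force: [1.2, 0.6, -0.8]
opening: 0.0423
[ 0.42620422 -0.24736138  0.26553726] 0.04186119581865748 [ 0.07744205 -0.06397933  0.24691239]
```

View pics/side23.png

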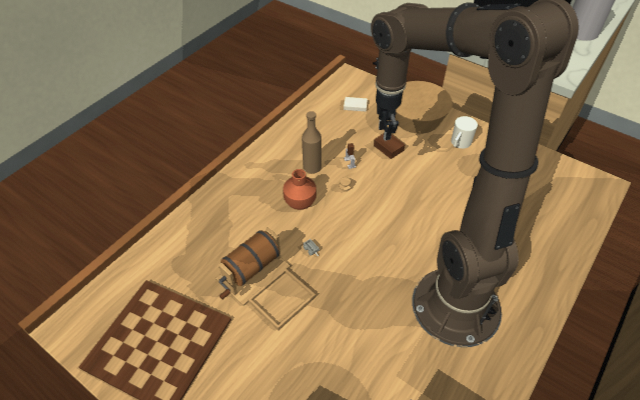

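View pics/top23.png

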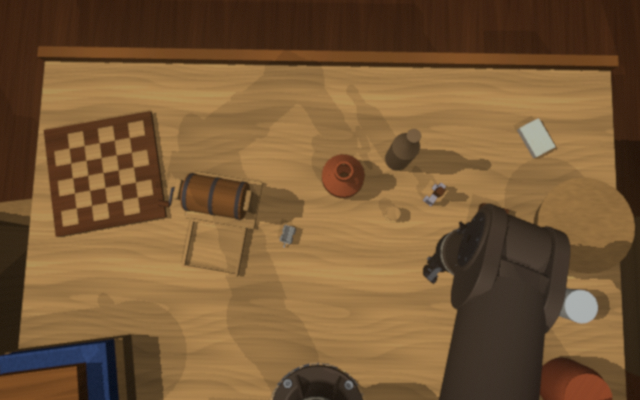

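Tray, token and peg spots are empty, and the bottle, cart, card box, puller and cap are all standing. Now a close look down the mouth and at the crank.

```bash
python3 - <<'E'
from h import *
def c(n,x0,y0,w,h,s):
    im=cv2.imread(f"pics/{n}23.png")[y0:y0+h,x0:x0+w];return cv2.convertScaleAbs(cv2.resize(im,None,fx=s,fy=s,interpolation=cv2.INTER_CUBIC),alpha=2.2)
a=c("top",325,152,36,36,11);b=c("side",280,160,36,36,11)
cv2.imwrite("pics/mouth.png",np.hstack([a,b]))
for n,r in(("top",(270,220,310,255)),("side",(160,235,240,305)),("top",(155,170,185,215)),("top",(380,120,425,170)),("side",(290,105,325,175)),("top",(275,222,302,250)),("side",(300,236,325,260))):
    x0,y0,x1,y1=r;d=cv2.absdiff(cv2.imread(f"pics/{n}0.png")[y0:y1,x0:x1],cv2.imread(f"pics/{n}23.png")[y0:y1,x0:x1]).max(2);print(n,r,(d>40).sum())
E
```

```text
top (270, 220, 310, 255) 0
side (160, 235, 240, 305) 0
top (155, 170, 185, 215) 0
top (380, 120, 425, 170) 0
side (290, 105, 325, 175) 50
top (275, 222, 302, 250) 0
side (300, 236, 325, 260) 0
```

View pics/mouth.png

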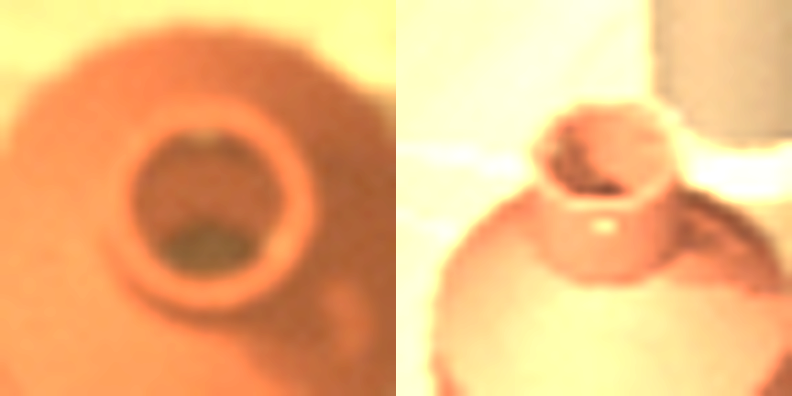

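The neck is clear, with the pale-greenish die showing deep inside at the bottom of the opening. The crank, cart and bottle regions match the first pictures; the 50 changed pixels in the side bottle crop overlap the jar's cap, which is now gone. Handing in.

```bash
python3 -m crank '{"claw":[4.2,4.2],"dp":[[0,0,0],[0,0,0]],"spin":[0,0]}'; python3 -c "
from workcell import manip
print(manip.sign_off())"
```

```text
time: 30.12
ee_pos: [0.4283, -0.2414, 0.2652]
orientation: [[0.766, -0.643, 0.0], [-0.643, -0.766, 0.0], [0.0, -0.001, -1.0]]
ft_force: [0.2, 0.4, -0.5]
opening: 0.0425
the job is handed in; nothing more can be done
None
```

The job is handed in at 30 s of the 72 s allowed. I pulled the cap off with the puller and stood the cap on its plug on the shelf. The puller stands on its feet where it started. The die, the token and the peg then went through the neck, in that order.

**What the last pictures showed:**
- The neck was clear, and the tray and the token and peg spots were empty.
- The crank and cart regions were unchanged from the start.
- The bottle was unchanged from above. The side view around it differed by 50 pixels, which I put down to the missing cap and shadows.
- The card box had not moved as far as I could see, but I did not compare it pixel by pixel.
- The gripper was clear of everything.

**What I could not confirm:** inside the jar only something die-coloured is visible. That the token and peg are in there follows from the clear neck, the empty gripper and their empty spots on the shelf.

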